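# Hold a wound coil in the one-hand bar clamp for soldering

### The arm

A 6-joint arm with a two-finger parallel gripper is mounted at the origin on the work surface. World frame = base frame: x ahead of the robot, y to its left, z up, the work surface at z = 0. Lengths are in m, angles in rad, forces in N, time in s.
With the tool pointing down it reaches from about 0.25 to 0.725 m from the base axis. Payload 4 kg.
Tool frame: the origin (TCP) lies midway between the tips of the shut fingers; the grasp point (between the pads) lies 19 mm behind it; z points along the fingers, y is the direction in which the jaws open and shut (so a half turn about z gives the same grasp; the last joint's range is limited). The gripper opens to 85 mm and grips with 20 to 120 N. Pads are 22 mm wide; open, the fingers measure 114 mm over their backs; the gripper's body (76 mm by 85 mm) begins 54 mm behind the grasp point. The pads swing forward as they close: fully open they stand 13 mm farther back than shut.
Start: joints at [1.219, 0.241, 0.005, 1.335, 0, 1.571], TCP at [0.172, 0.469, 0.231] pointing down, gripper open.
Joint ranges: [-2.72, 2.72], [-1.05, 1.87], [-1.09, 1.28], [-1.99, 2.15], [-1.42, 1.44], [-3.14, 3.14]. Speed limits (rad/s): [2.79, 2.79, 3.14, 3.14, 3.14, 3.14].

### API

Orientations are given as a unit quaternion [x, y, z, w].
In Python, from workcell import bot gives the robot as it stands.
- The arm moves only by the shell command python3 -m inch 'ROWS'. ROWS is JSON, a list of rows, each a list of 5 numbers: the shift along the tool's x, y, z scaled (see below), then the turn about the tool's z scaled (see below), then the closure, from 0 (fully open) to 1 (shut). A call has 1 to 10 rows; each row is the pose to reach, as a shift and turn from the pose commanded when the call began, along the tool's axes at that moment; what a row does not reach only later rows make up. The controller multiplies each number of a shift by 100 cm and each number of a turn by 120 degrees. A row lasts 1/8 s, in which the tool goes at most 62.5 mm and 10.7 degrees, less where a joint would pass 70% of its speed; a pose out of reach is approached as far as the arm can. A call with a number of a shift or a turn outside -1 to 1 is refused whole. A call with a gripper value outside its range is refused whole. The fingers move at their own pace and stop on an object; the grip force is fixed at half the most. Time passes only in rows, so rows that repeat a pose let the fingers close. It gives the time, the measured TCP pose, the force and the opening at its end, in the units of the state.
- bot.get_obs(): the state, without advancing time (a new reading comes with each control period).
- bot.camera(name): name is "scene" or "top" or "wrist"; returns the picture (420x560x3 uint8, red, green, blue); there is no depth.
- bot.calibration(name): a dict with "intrinsics" (3x3 intrinsics, pixels), "xyz" and "attitude" of the camera in the world; the wrist camera has in their place "tool_from_camera" (4x4, takes a point from camera to tool coordinates, whose origin is the TCP and whose axes are the flange's). Camera axes: x right, y down, z forward; pixel columns grow to the right and rows downward; lengths in m; the calibration is good to about 2 mm. A picture is of the moment at which its call begins: read the wrist's pose just before it. calibration takes no time and is no camera call.
- bot.job_done(): hands the job in, once; it reports no verdict.
Trained networks look in the newest picture that a camera, given by its name, has taken for a name from the list of things; names that differ only in an ending like _2 or _b are one class to them, and where a whole thing is asked for, a point or a joint stands for the part that bears it (a point fixed in the world has none). Each returns a list of dicts, best first, with "score" (0 to 1); they miss things now and then, are a little off and sometimes report something else, mostly with a low value. They report only what shows in the picture. A call takes as long as a camera call.
- bot.masks_of(camera, target): "pixels" (420x560 bool, what is visible of it) and "extent" ([left, top, width, height] as shares, 0 to 1, of the picture: columns of its width, rows of its height, round what is visible of it).
- bot.spot_point(camera, target): "point" ([column, row] as shares, 0 to 1, of the picture: columns of its width, rows of its height: a listed point, or the origin of a listed thing).
The state is a dict: "clock": time; "joint_pos": joint angles; "joint_vel": joint speeds; "tau": joint torques, N m; "eef_pos": TCP position; "tool_rot": TCP orientation; "ft_force": force on the tool from outside, world axes, zero at the start; "ft_torque": the same for the moment, N m; "grip_width": finger opening in m.
Only numpy, scipy, OpenCV 4.12 (cv2) and the standard library are available. Lean on these libraries where they do the work, as an engineer would, in place of code of your own. Each camera call takes 0.05 s, during which the arm holds its last target.

### The job

Slide the larger wound coil straight up off its spindle and stand it on the board between the clamp's jaws; let go of it, then pump the clamp's trigger, and only the trigger, until the moving jaw has closed on the coil and holds it snugly against the fixed jaw without crushing it. Finish with the trigger still squeezed in your hand: the clamp's brake is worn and lets the jaw slacken when the trigger is let go, and the coil must stay held while a colleague solders its tags. Leave the other things as they are.

Things in the scene. Friction and masses are not known exactly. Their poses are not given: they have to be found in the camera images.
- coil_mid (a point): Centre of the larger coil (half-way up, on its axis z): copper winding on a white bobbin, 60 mm across, 46 mm tall, bore 24 mm, 0.2 to 0.45 kg; two brass tags stand 7 mm above its top. At the start it stands upright on one of the stand's two spindles, underside 12 mm above the bench, 5 mm of play round the spindle.
- small_coil_mid (a point): Centre of the smaller coil on the stand's other spindle, same make: 42 mm across, 28 mm tall. Leave it there.
- stand: Wooden coil stand, fixed, 220 mm (its x) by 90 mm (its y), 12 mm thick, origin under its middle. Two upright steel spindles, 14 mm thick, at its x = -60 and +60 mm, tops 67 mm above the bench, 9 mm above the larger coil's top.
- board: Wooden board, fixed, 250 mm (x) by 300 mm (y), 12 mm thick, origin under its middle. On it lies a one-hand bar clamp on its side, head strapped down. Its toothed bar lies along the board's y (x = -10 to 10 mm, 40 mm above the bench) through the head, the moving jaw on its +y end. Handle and trigger point to -x (robot's side), the jaws to +x; nothing of it is over 65 mm above the bench.
- berth (a point): Point on the board's top (12 mm above the bench) under the coil's axis when the coil stands midway along the pads and against the fixed jaw; axes as the board's. The coil may stand up to 20 mm farther to +y: the moving jaw pushes it along. The bar's edge lies 68 mm to its -x.
- fixed_face (a point): Middle of the fixed jaw's rubber face, 40 by 40 mm, facing the board's +y, 38 mm above the bench; 30 mm to the -y of the berth.
- jaw_face (a point): Middle of the moving jaw's rubber face, 40 by 40 mm, facing the board's -y, 38 mm above the bench. It starts 80 to 100 mm from the fixed face and comes towards it; at 60 mm the coil is touched on both sides.
- squeeze (a point): Where to squeeze: at mid height of handle and trigger (which span 27 to 53 mm above the bench), axes as the board's. The fixed handle's back face is 17 mm to its -y, the trigger's front face 36 mm to its +y when let go and 17 mm when fully squeezed. So the hand, centred here and opened to 76 mm, frees the trigger. Both run along x, at least 30 mm either way, slanting up to 0.12 rad.
- trigger (a joint): Trigger angle: 0 let go (sprung back, 2 to 4 N at the hand), 0.23 rad fully squeezed towards the handle (-y). A full squeeze brings the bar in by one tooth, 7 mm (the first squeeze by anything up to 9), and letting go leaves it there. The jaw's push is about twice the hand's squeeze less some 12 N, until the trigger bottoms on the handle.
- bar (a joint): How far the bar with the moving jaw has come in: 0 to 0.066 m, 0 to 0.020 at the start. The brake drags with about 8 N, so with the trigger let go the jaw presses with only a few newtons.
- pad (a joint): How far the moving jaw's rubber pad is pressed in: 0 untouched, 12 N per mm. 0.001 m is 12 N (just held), 0.0037 m is 45 N (the bobbin is crushed).
- flux: Jar, 52 mm across, 70 mm tall, between board and stand at their far side. Leave it.
- driver: Screwdriver lying on the bench, 190 mm long. Leave it.
- tape: Roll of tape lying on the bench, 100 mm across, 24 mm high. Leave it.

How it is judged:
By the outcome, as a careful person would: the job done as asked, in the order asked, and still so for the second after the job is handed in, while the arm keeps its last pose, push and grip.
It also fails if it takes over 51 s, if anything falls off the work surface, if the arm or the gripper's body presses on something with over 40 N, if the wrist force passes 120 N, or if a joint passes its speed limit or range.

## Working session

There is one attempt and no reset: what is moved stays moved. The work goes in short steps, Python scripts to look and compute and a shell command to move; the robot and the scene stay as the last step left them, time stands still between calls to the robot, and variables do not carry over. Pictures are saved under pics/ and viewed, and the job is handed in when it is done.

```bash
ls -la; mkdir -p pics; python3 - <<'E'
from workcell import bot
import cv2
print(bot.get_obs())
for n in ("scene","top","wrist"):
    im=bot.camera(n); cv2.imwrite(f"pics/{n}0.png",im[:,:,::-1]); print(n,bot.calibration(n))
print(bot.get_obs()["clock"])
E
```

```text
total 12
drwxr-xr-x  3 agent agent 4096 Dec  7 15:56 .
drwxr-xr-x 23 root  root  4096 Dec  7 15:56 ..
drwxr-xr-x  2 agent agent 4096 Dec  7 15:56 pics
{'clock': 0.0, 'joint_pos': array([ 1.21900737e+00,  2.41422396e-01,  3.69870918e-03,  1.33518518e+00,
       -1.29146980e-05,  1.57079017e+00]), 'joint_vel': array([-0.00086898,  0.00042183, -0.00058348,  0.00097837,  0.00099394,
       -0.0009296 ]), 'tau': array([ 5.55228835e-04, -3.72310817e+01,  2.52411532e+01,  1.69167953e-02,
        1.83410734e-04, -1.31630463e-05]), 'eef_pos': array([0.17207236, 0.46877765, 0.23039851]), 'tool_rot': array([ 1.74985750e-01,  9.84570399e-01, -1.04110335e-03, -1.78481315e-04]), 'ft_force': array([-0.45905161,  0.54364392,  0.14542406]), 'ft_torque': array([-0.01332864, -0.01036871, -0.00485237]), 'grip_width': 0.08541719401604136}
scene {'intrinsics': array([[500.10291419,   0.        , 284.14408934],
       [  0.        , 500.10291419, 205.1782766 ],
       [  0.        ,   0.        ,   1.        ]]), 'xyz': array([1.06703837, 0.65263452, 0.89251095]), 'attitude': array([ 0.3006823 ,  0.8759750
[... 175 characters left out ...]
 0.        ,   1.        ]]), 'xyz': array([ 0.41976321, -0.00624866,  1.13520749]), 'attitude': array([-0.70112462,  0.70951392, -0.05679316,  0.04229425])}
wrist {'intrinsics': array([[340.35856183,   0.        , 277.2809339 ],
       [  0.        , 340.35856183, 205.06556568],
       [  0.        ,   0.        ,   1.        ]]), 'tool_from_camera': array([[ 1.59878641e-03, -9.50587784e-01, -3.10451783e-01,
         7.87527928e-02],
       [ 9.99997963e-01,  1.90217078e-03, -6.74491693e-04,
         4.45570407e-05],
       [ 1.23169587e-03, -3.10450073e-01,  9.50588889e-01,
        -1.42537345e-01],
       [ 0.00000000e+00,  0.00000000e+00,  0.00000000e+00,
         1.00000000e+00]])}
0.15
```

View pics/scene0.png

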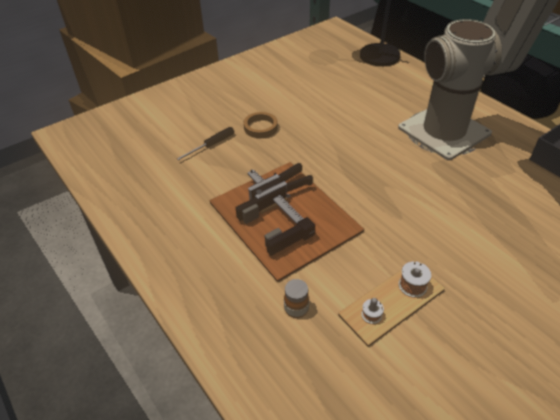

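View pics/top0.png

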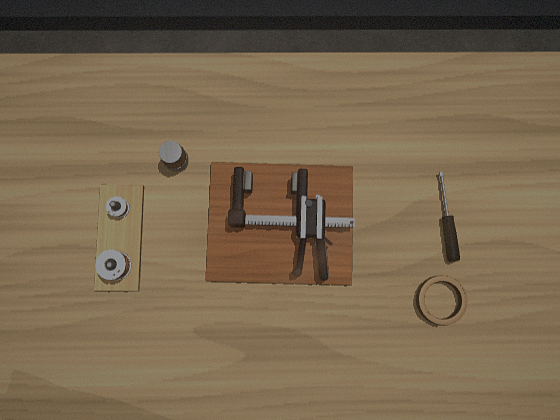

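View pics/wrist0.png

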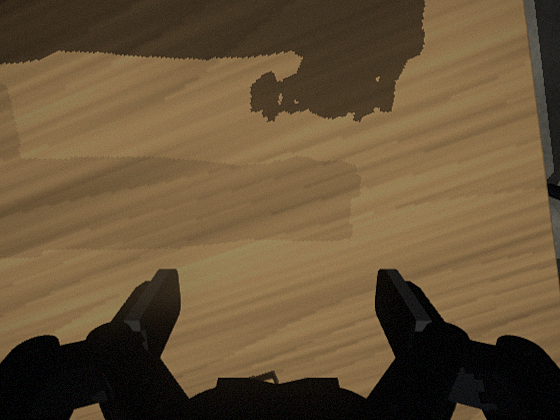

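The scene and top pictures show the stand at top-view (120,238), the larger coil at (112,265), the clamp on its board at (280,223), the fixed jaw near (296,182) and the moving jaw near (246,180). The handle and trigger are at (300,260) and (321,262). Next I triangulate these.

```bash
cat > h.py <<'E'
from workcell import bot
import numpy as np, cv2
from scipy.spatial.transform import Rotation as R
def cam(n,obs=None):
    c=bot.calibration(n); K=np.array(c["intrinsics"])
    if n!="wrist": return K,R.from_quat(c["attitude"]).as_matrix(),np.array(c["xyz"])
    T=np.array(c["tool_from_camera"]); Rt=R.from_quat(obs["tool_rot"]).as_matrix()
    return K,Rt@T[:3,:3],Rt@T[:3,3]+obs["eef_pos"]
def ray(c,px):
    K,Rm,o=c; d=Rm@np.linalg.inv(K)@np.array([px[0],px[1],1.]); return o,d/np.linalg.norm(d)
def onplane(c,px,z):
    o,d=ray(c,px); return o+d*(z-o[2])/d[2]
def tri(rs):
    A=sum(np.eye(3)-np.outer(d,d) for o,d in rs); b=sum((np.eye(3)-np.outer(d,d))@o for o,d in rs)
    p=np.linalg.solve(A,b); return p,[np.linalg.norm(np.cross(p-o,d)) for o,d in rs]
def proj(c,p):
    K,Rm,o=c; q=K@(Rm.T@(np.asarray(p)-o)); return q[:2]/q[2]
E
python3 - <<'E'
from h import *
np.set_printoptions(precision=4,suppress=True)
cs={n:cam(n) for n in("scene","top")}
for t in ["coil_mid","small_coil_mid","stand","board","berth","fixed_face","jaw_face","squeeze"]:
    rs=[]
    s=[]
    for n in cs:
        r=bot.spot_point(n,t)
        s.append([(round(d["score"],2),np.round(np.array(d["point"])*[560,420],1).tolist()) for d in r[:2]])
        if r: rs.append(ray(cs[n],np.array(r[0]["point"])*[560,420]))
    if len(rs)==2: print(t,*tri(rs),s)
    else: print(t,s)
print(bot.get_obs()["clock"])
E
```

```text
coil_mid [0.4805 0.3222 0.0244] [np.float64(0.000319088750435762), np.float64(0.00031908875043569257)] [[(0.66, [414.8, 281.6])], [(0.78, [112.6, 267.0])]]
small_coil_mid [0.6014 0.3172 0.0117] [np.float64(0.003818468459903597), np.float64(0.0038184684599035694)] [[(0.63, [372.8, 314.1])], [(0.73, [120.0, 207.6])]]
stand [0.5519 0.3193 0.0089] [np.float64(0.0010201597963860043), np.float64(0.0010201597963860399)] [[(0.87, [388.2, 302.6])], [(0.98, [116.8, 233.1])]]
board [ 0.5717 -0.0214 -0.0076] [np.float64(0.001653558096330404), np.float64(0.0016535580963303969)] [[(0.72, [280.6, 217.5])], [(0.81, [281.6, 223.2]), (0.38, [251.9, 183.5])]]
berth [ 0.6512 -0.0093 -0.0014] [np.float64(0.0006358790382528084), np.float64(0.0006358790382526764)] [[(0.77, [257.4, 234.0]), (0.41, [387.4, 302.0])], [(0.68, [275.8, 185.3])]]
fixed_face [[], [(0.81, [295.1, 186.6])]]
jaw_face [ 0.6591  0.0801 -0.1764] [np.float64(0.045489586027775544), np.float64(0.045489586027775475)] [[(0.67, [297.0, 306.3]), (0.65, [270.7, 238.4])], [(0.62, [253.0, 184.0]), (0.18, [440.3, 299.0])]]
squeeze [ 0.5158 -0.0916  0.0342] [np.float64(0.00120811802540298), np.float64(0.0012081180254030343)] [[(0.79, [282.2, 180.3])], [(0.56, [317.8, 246.4])]]
0.95
```

```bash
cat >> h.py <<'E'
def togo(obs,target,yang):
    """shift in tool axes to world target; turn (share of 120deg) bringing tool y to world angle yang (deg)"""
    Rt=R.from_quat(obs["tool_rot"]).as_matrix()
    d=Rt.T@(np.asarray(target)-obs["eef_pos"])
    a=np.degrees(np.arctan2(Rt[1,1],Rt[0,1]))
    t=-((yang-a+180)%360-180)
    print("tool y ang",round(a,2),"tilt z",np.round(Rt[:,2],4),"shift",np.round(d,4),"turn",round(t/120,4))
E
python3 - <<'E'
from h import *
np.set_printoptions(precision=4,suppress=True)
c=cam("top")
for t in ("board","stand"):
    m=bot.masks_of("top",t)[0]; p=m["pixels"].astype(np.uint8)
    cn=max(cv2.findContours(p,0,1)[0],key=cv2.contourArea)
    P=np.array([onplane(c,q[0],0.012)[:2] for q in cn],np.float32)
    print(t,m["score"],cv2.minAreaRect(P*1000))
togo(bot.get_obs(),[0.482,0.322,0.225],0)
print(bot.get_obs()["clock"])
E
```

```text
board 0.66 ((568.6143798828125, -18.662918090820312), (304.06231689453125, 253.26658630371094), 87.28621673583984)
stand 0.62 ((542.2786865234375, 314.55426025390625), (95.4194564819336, 222.48367309570312), 88.8064193725586)
tool y ang 69.84 tilt z [-0. -0. -1.] shift [-0.3415 -0.0316  0.0063] turn 0.582
1.05
```

```bash
python3 -m inch '[[-0.06,-0.006,0,0.08,0],[-0.12,-0.012,0,0.16,0],[-0.18,-0.018,0,0.25,0],[-0.24,-0.024,0,0.34,0],[-0.30,-0.03,0,0.43,0],[-0.34,-0.0316,0.005,0.52,0],[-0.3415,-0.0316,0.006,0.605,0],[-0.3415,-0.0316,0.006,0.605,0]]'
python3 - <<'E'
from h import *
np.set_printoptions(precision=4,suppress=True)
o=bot.get_obs(); print(o["clock"],o["eef_pos"])
im=bot.camera("wrist"); cv2.imwrite("pics/w1.png",im[:,:,::-1])
c=cam("wrist",o)
for t in ("coil_mid","stand"):
    for d in bot.spot_point("wrist",t)[:2]:
        px=np.array(d["point"])*[560,420]; print(t,d["score"],px,onplane(c,px,0.035 if t!="stand" else 0))
np.save("o1.npy",o,allow_pickle=True)
togo(o,[0.482,0.322,0.1],-2.7)
E
```

```text
clock: 2.05
eef_pos: [0.4824, 0.3215, 0.2248]
tool_rot: [0.724, 0.69, -0.0, -0.0]
ft_force: [-0.1, 0.2, -0.6]
grip_width: 0.0849
2.05 [0.4824 0.3215 0.2248]
coil_mid 0.7 [280.896 181.986] [0.4865 0.316  0.035 ]
stand 0.83 [332.584 172.704] [0.5437 0.315  0.    ]
tool y ang -2.71 tilt z [-0.0008 -0.0004 -1.    ] shift [ 0.0006 -0.0003  0.1248] turn -0.0001
```

View pics/w1.png

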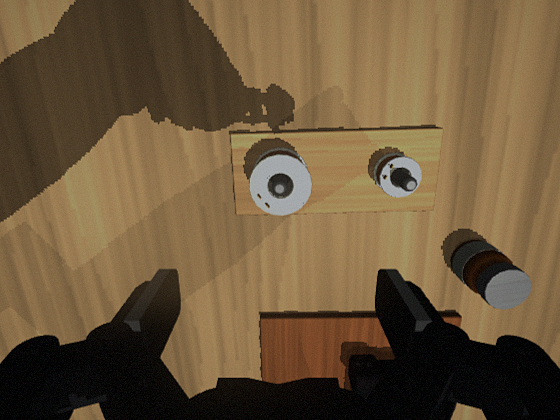

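The wrist view shows the larger coil's top flange centred near (281,186) and the spindle tip at (280,186). I'll descend partway and take a second view from there.

```bash
python3 -m inch '[[-0.003,0.002,0.05,0,0],[-0.006,0.004,0.085,0,0],[-0.006,0.004,0.085,0,0]]'
python3 - <<'E'
from h import *
np.set_printoptions(precision=4,suppress=True)
o1=np.load("o1.npy",allow_pickle=True).item()
o=bot.get_obs(); print(o["clock"],o["eef_pos"])
im=bot.camera("wrist"); cv2.imwrite("pics/w2.png",im[:,:,::-1])
cs=[cam("wrist",o1),cam("wrist",o)]
rs=[]
for k,f in enumerate(("pics/w1.png","pics/w2.png")):
    g=cv2.imread(f); hsv=cv2.cvtColor(g,cv2.COLOR_BGR2HSV)
    m=((hsv[...,1]<50)&(hsv[...,2]>120)).astype(np.uint8); m[270:]=0
    cn=[x for x in cv2.findContours(m,0,1)[0] if cv2.contourArea(x)>800]
    for x in cn:
        e=cv2.fitEllipse(cv2.convexHull(x)); print(k,e,cv2.contourArea(x))
    x=min(cn,key=lambda x:abs(cv2.fitEllipse(x)[0][0]-281)); e=cv2.fitEllipse(cv2.convexHull(x))
    rs.append(ray(cs[k],e[0])); print(onplane(cs[k],e[0],0.058))
print(tri(rs))
E
```

```text
clock: 2.58
eef_pos: [0.4831, 0.3149, 0.1377]
tool_rot: [0.723, 0.691, -0.003, -0.001]
ft_force: [-0.9, -0.2, 0.6]
grip_width: 0.0853
2.575 [0.4831 0.3149 0.1377]
0 ((399.7618103027344, 177.05609130859375), (38.10908508300781, 44.977386474609375), 57.171905517578125) 1262.5
0 ((280.50543212890625, 183.99705505371094), (60.796051025390625, 63.834964752197266), 50.468414306640625) 2904.0
[0.4861 0.32   0.058 ]
1 ((279.58941650390625, 213.0998077392578), (65.98432159423828, 86.10176849365234), 92.61207580566406) 2936.0
1 ((441.76702880859375, 195.23403930664062), (49.783931732177734, 58.9476318359375), 53.59843826293945) 1266.5
[0.4852 0.3152 0.058 ]
(array([0.4861, 0.3329, 0.1074]), [np.float64(0.00016487530361168905), np.float64(0.00016487530361165828)])
```

View pics/w2.png

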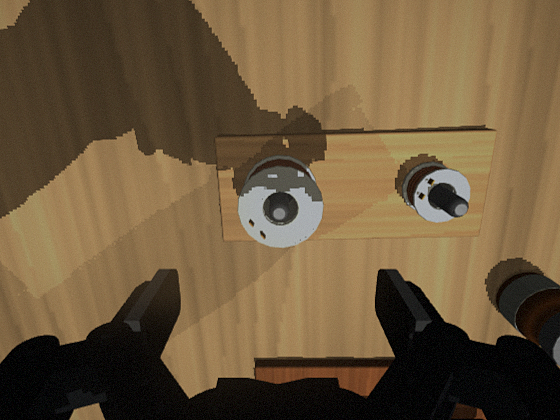

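```bash

python3 - <<'E'
from h import *
np.set_printoptions(precision=4,suppress=True)
o1=np.load("o1.npy",allow_pickle=True).item(); o=bot.get_obs()
for k,(f,ob,gx,gy,r0) in enumerate((("pics/w1.png",o1,281,185,32),("pics/w2.png",o,281,205,43))):
    g=cv2.cvtColor(cv2.imread(f),cv2.COLOR_BGR2GRAY).astype(float); g=cv2.GaussianBlur(g,(0,0),1)
    pts=[]
    hsv=cv2.cvtColor(cv2.imread(f),cv2.COLOR_BGR2HSV); s=cv2.GaussianBlur(hsv[...,1],(0,0),1).astype(float)
    for a in np.radians(np.arange(0,360,4)):
        rr=np.arange(r0-8,r0+8,0.25)
        v=cv2.remap(s.astype(np.float32),(gx+rr*np.cos(a)).astype(np.float32)[None],(gy+rr*np.sin(a)).astype(np.float32)[None],1)[0]
        i=np.argmax(np.gradient(v)); pts.append((gx+rr[i]*np.cos(a),gy+rr[i]*np.sin(a)))
    pts=np.array(pts,np.float32)
    for _ in range(4):
        e=cv2.fitEllipseDirect(pts)
        p=pts-np.array(e[0]); th=np.radians(e[2]); q=p@np.array([[np.cos(th),-np.sin(th)],[np.sin(th),np.cos(th)]])
        r=np.hypot(q[:,0]/(e[1][0]/2),q[:,1]/(e[1][1]/2))-1; pts=pts[abs(r)<max(0.03,1.5*np.std(r))]
    c=cam("wrist",ob)
    # solve center+z from diameter: points on plane z fit circle
    best=[]
    for z in np.arange(0.03,0.09,0.002):
        P=np.array([onplane(c,x,z)[:2] for x in pts]); A=np.c_[2*P,np.ones(len(P))]; sol=np.linalg.lstsq(A,(P**2).sum(1),rcond=None)[0]
        best.append((abs(np.sqrt(sol[2]+sol[:2]@sol[:2])-0.03),z,sol[:2]))
    print(e,len(pts),min(best,key=lambda t:t[0])[1:])
    rr=ray(c,e[0]); print(onplane(c,e[0],0.058)); 
    if k==0: R0=rr
    else: print(tri([R0,rr]))
E
```

```text
((279.98126220703125, 184.30511474609375), (61.40591812133789, 62.96974182128906), 86.01187896728516) 78 (np.float64(0.05400000000000002), array([0.4855, 0.3178]))
[0.4856 0.3197 0.058 ]
((279.9961853027344, 206.31541442871094), (81.72843933105469, 85.46941375732422), 91.12451934814453) 80 (np.float64(0.05600000000000002), array([0.4874, 0.3187]))
[0.4875 0.3206 0.058 ]
(array([0.4864, 0.3159, 0.0439]), [np.float64(0.0009286476331257948), np.float64(0.0009286476331258917)])
```

```bash
python3 - <<'E'
from h import *
o=bot.get_obs(); print(o["eef_pos"]); togo(o,[0.487,0.319,0.014],-2.7)
E
```

```text
[0.48459436 0.31590246 0.13996669]
tool y ang -2.65 tilt z [-0.002  -0.0012 -1.    ] shift [0.0034 0.0025 0.126 ] turn 0.0004
```

```bash
python3 -m inch '[[0.003,0.002,0.04,0,0],[0.003,0.002,0.08,0,0],[0.003,0.002,0.11,0,0],[0.003,0.002,0.126,0,0],[0.003,0.002,0.126,0,0],[0.003,0.002,0.126,0,0]]'
python3 - <<'E'
from h import *
o=bot.get_obs(); print(o["eef_pos"],o["ft_force"]);togo(o,[0.487,0.319,0.014],-2.7)
cv2.imwrite("pics/w3.png",bot.camera("wrist")[:,:,::-1])
cv2.imwrite("pics/s3.png",cv2.resize(bot.camera("scene")[200:360,320:500,::-1],None,fx=3,fy=3))
E
```

```text
clock: 3.38
eef_pos: [0.4892, 0.3197, 0.0162]
tool_rot: [0.724, 0.69, 0.002, 0.0]
ft_force: [-0.0, -0.7, 1.2]
grip_width: 0.0854
[0.48919896 0.31974858 0.01624692] [-0.03811713 -0.72518648  1.18618311]
tool y ang -2.74 tilt z [ 0.0029  0.0019 -1.    ] shift [-0.0009 -0.0022  0.0022] turn -0.0003
```

View pics/w3.png

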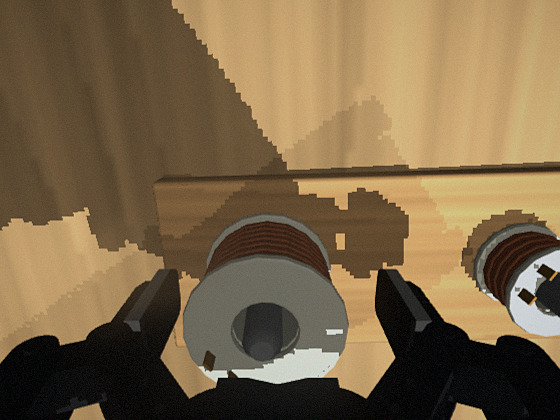

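View pics/s3.png

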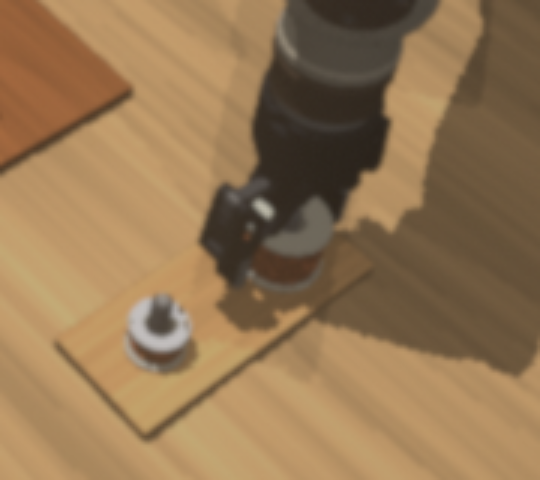

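```bash
python3 - <<'E'
from h import *
o=bot.get_obs(); c=cam("wrist",o)
for px in ((265,332),(265,318),(183,318),(348,318),(265,250)): print(px,onplane(c,px,0.058).round(4))
togo(o,[0.4845,0.319,0.014],-2.7); print(o["eef_pos"])
E
```

```text
(265, 332) [0.4856 0.3188 0.058 ]
(265, 318) [0.486  0.3246 0.058 ]
(183, 318) [0.4574 0.326  0.058 ]
(348, 318) [0.5149 0.3232 0.058 ]
(265, 250) [0.4875 0.3507 0.058 ]
tool y ang -2.75 tilt z [ 0.0028  0.0018 -1.    ] shift [-0.0008 -0.0045  0.0021] turn -0.0004
[0.48907183 0.31958947 0.0161239 ]
```

```bash
python3 -m inch '[[0,-0.003,0.001,0,0],[0,-0.003,0.001,0,0.2],[0,-0.003,0.001,0,0.4],[0,-0.003,0.001,0,0.45],[0,-0.003,0.001,0,0.45],[0,-0.003,0.001,0,0.45],[0,-0.003,0.001,0,0.45]]'
python3 - <<'E'
from h import *
o=bot.get_obs(); print(o["eef_pos"],o["ft_force"],o["grip_width"]);togo(o,[0.4845,0.319,0.014],-2.7)
cv2.imwrite("pics/w4.png",bot.camera("wrist")[:,:,::-1])
E
```

```text
clock: 4.35
eef_pos: [0.4848, 0.319, 0.0139]
tool_rot: [0.724, 0.69, 0.0, -0.0]
ft_force: [-0.8, -1.0, 5.9]
grip_width: 0.0593
[0.48482167 0.3190409  0.01392233] [-0.83448706 -1.02647023  5.92499458] 0.05934895331235019
tool y ang -2.75 tilt z [ 1.e-04  5.e-04 -1.e+00] shift [-0.0001 -0.0003 -0.0001] turn -0.0004
```

View pics/w4.png

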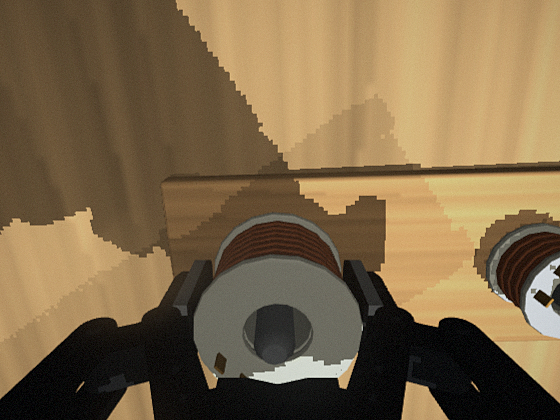

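```bash
python3 -m inch '[[0,0,-0.015,0,0.5],[0,0,-0.035,0,0.5],[0,0,-0.06,0,0.5],[0,0,-0.09,0,0.5],[0,0,-0.12,0,0.5],[0,0,-0.14,0,0.5],[0,0,-0.14,0,0.5]]'
python3 - <<'E'
from h import *
o=bot.get_obs(); print(o["eef_pos"],o["ft_force"],o["grip_width"]);togo(o,[0.651,-0.005,0.154],-2.7)
cv2.imwrite("pics/w5.png",bot.camera("wrist")[:,:,::-1])
cv2.imwrite("pics/t5.png",bot.camera("top")[:,:,::-1])
E
```

```text
clock: 5.28
eef_pos: [0.4858, 0.3194, 0.155]
tool_rot: [0.724, 0.69, 0.002, 0.0]
ft_force: [0.6, 0.8, -4.2]
grip_width: 0.0592
[0.48581452 0.31941256 0.15503074] [ 0.64096546  0.82877641 -4.15008163] 0.059225140514585294
tool y ang -2.76 tilt z [ 0.003   0.0018 -1.    ] shift [-0.3161  0.1806  0.0009] turn -0.0005
```

View pics/w5.png

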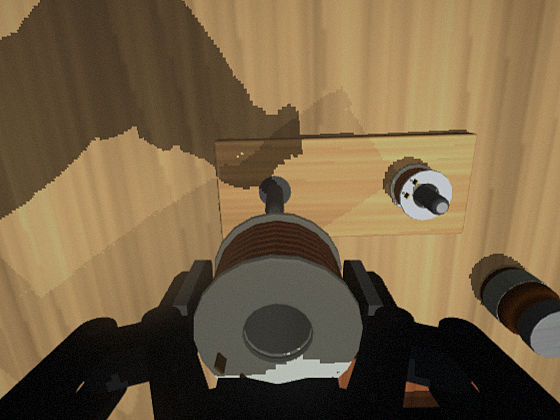

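View pics/t5.png

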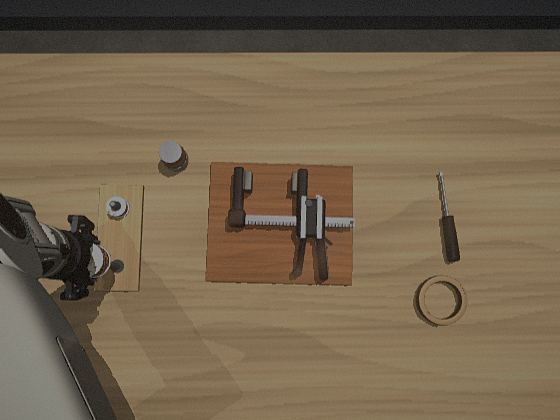

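```bash
python3 - <<'E'
from h import *
o=bot.get_obs(); togo(o,[0.64,-0.085,0.175],-2.7)
E

```

```text
tool y ang -2.76 tilt z [-0.0013 -0.001  -1.    ] shift [-0.3955  0.1749 -0.0224] turn -0.0005
```

```bash
python3 -m inch '[[-0.03,0.012,-0.01,0,0.5],[-0.08,0.035,-0.02,0,0.5],[-0.135,0.06,-0.02,0,0.5],[-0.19,0.085,-0.02,0,0.5],[-0.245,0.108,-0.02,0,0.5],[-0.3,0.132,-0.02,0,0.5],[-0.35,0.155,-0.02,0,0.5],[-0.385,0.17,-0.02,0,0.5],[-0.395,0.175,-0.02,0,0.5],[-0.395,0.175,-0.02,0,0.5]]'
python3 - <<'E'
from h import *
np.set_printoptions(precision=4,suppress=True)
o=bot.get_obs(); print(o["eef_pos"],o["ft_force"],o["grip_width"])
cv2.imwrite("pics/w6.png",bot.camera("wrist")[:,:,::-1]); np.save("o6.npy",o,allow_pickle=True)
c=cam("wrist",o)
for t,z in (("berth",.012),("jaw_face",.038),("fixed_face",.038),("squeeze",.04),("coil_mid",.18)):
    for d in bot.spot_point("wrist",t)[:2]:
        px=np.array(d["point"])*[560,420]; print(t,d["score"],px,onplane(c,px,z))
E
```

```text
clock: 6.62
eef_pos: [0.6398, -0.0844, 0.1714]
tool_rot: [0.724, 0.689, -0.001, -0.001]
ft_force: [-0.5, 0.2, -4.3]
grip_width: 0.059
[ 0.6398 -0.0844  0.1714] [-0.5291  0.2431 -4.3278] 0.058972894416028085
berth 0.85 [281.512  99.414] [ 0.6473 -0.0099  0.012 ]
jaw_face 0.63 [281.176  23.52 ] [0.6492 0.0431 0.038 ]
fixed_face 0.87 [284.816 139.188] [ 0.6485 -0.0401  0.038 ]
fixed_face 0.68 [284.088  95.382] [ 0.6493 -0.0066  0.038 ]
squeeze 0.96 [132.72  206.808] [ 0.517  -0.0905  0.04  ]
coil_mid 0.97 [276.304 295.218] [ 0.6401 -0.0919  0.18  ]
```

View pics/w6.png

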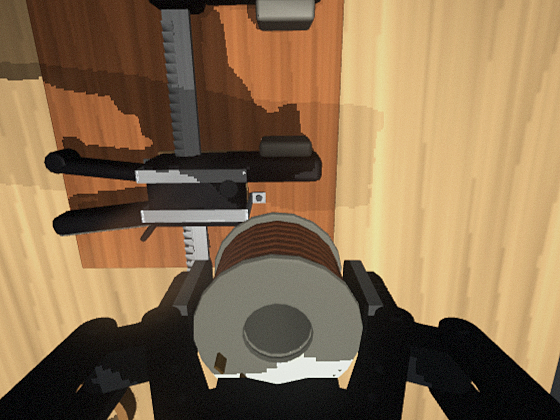

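```bash
python3 - <<'E'
from h import *
np.set_printoptions(precision=4,suppress=True)
o=np.load("o6.npy",allow_pickle=True).item(); c=cam("wrist",o)
for px,z in (((260,157),.058),((312,157),.058),((262,137),.018),((310,137),.018),((256,29),.018),((313,29),.018),((256,5),.058)): print(px,z,onplane(c,px,z))
# right board edge
print(onplane(c,(344,5),.012),onplane(c,(336,220),.012))
cv2.imwrite("pics/w6z.png",cv2.resize(cv2.imread("pics/w6.png")[0:220,200:360],None,fx=3.5,fy=2.7))
togo(bot.get_obs(),[0.6473,-0.004,0.1714],-2.7)
E
```

```text
(260, 157) 0.058 [ 0.6289 -0.05    0.058 ]
(312, 157) 0.058 [ 0.6682 -0.0518  0.058 ]
(262, 137) 0.018 [ 0.6292 -0.0398  0.018 ]
(310, 137) 0.018 [ 0.6704 -0.0418  0.018 ]
(256, 29) 0.018 [0.6296 0.0437 0.018 ]
(313, 29) 0.018 [0.6742 0.0416 0.018 ]
(256, 5) 0.058 [0.6327 0.0515 0.058 ]
[0.6992 0.0583 0.012 ] [ 0.6941 -0.1213  0.012 ]
tool y ang -2.64 tilt z [ 0.      0.0002 -1.    ] shift [0.0789 0.0032 0.0021] turn 0.0005
```

View pics/w6z.png

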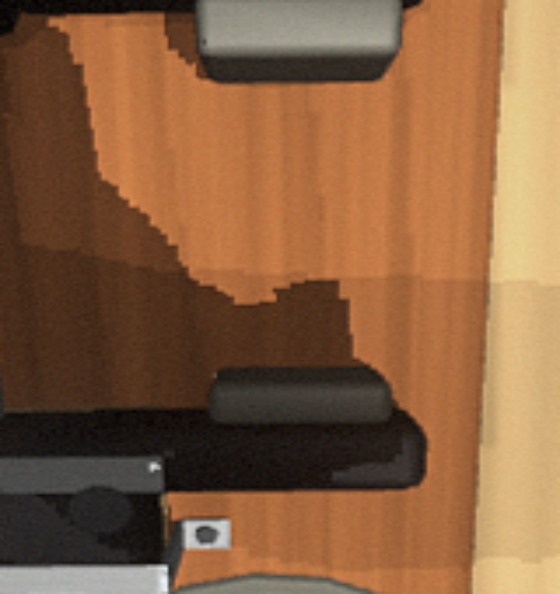

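```bash
python3 - <<'E'
from h import *
np.set_printoptions(precision=1,suppress=True)
o=np.load("o6.npy",allow_pickle=True).item(); c=cam("wrist",o)
for y in (-.038,-.04,-.042,-.044): print(y,proj(c,(.65,y,.058)),proj(c,(.65,y,.018)))
for y in (.038,.042,.046,.05): print(y,proj(c,(.65,y,.058)),proj(c,(.65,y,.018)))
E
```

```text
-0.038 [287.2 139.7] [286.1 133.7]
-0.04 [287.3 142.4] [286.2 136.1]
-0.042 [287.4 145.1] [286.3 138.4]
-0.044 [287.5 147.8] [286.4 140.8]
0.038 [282.9  26.1] [282.3  35.7]
0.042 [282.6  19.5] [282.1  30.1]
0.046 [282.4  12.8] [281.9  24.4]
0.05 [282.1   6. ] [281.6  18.6]
```

```bash
python3 - <<'E'
from h import *
np.set_printoptions(precision=4,suppress=True)
o=np.load("o6.npy",allow_pickle=True).item(); c=cam("wrist",o)
z=o["eef_pos"][2]
for px in ((278,331),(194,310),(362,310),(278,254)): print(onplane(c,px,z+.044)-o["eef_pos"])
togo(bot.get_obs(),[0.649,-0.0055,0.08],-2.7)
E
```

```text
[0.0015 0.0011 0.044 ]
[-0.0266  0.0109  0.044 ]
[0.0303 0.0084 0.044 ]
[0.0029 0.0306 0.044 ]
tool y ang -2.64 tilt z [ 0.      0.0002 -1.    ] shift [0.0774 0.005  0.0935] turn 0.0005
```

```bash
python3 -m inch '[[0.03,0.002,0,0,0.5],[0.065,0.004,0.01,0,0.5],[0.077,0.004,0.05,0,0.5],[0.077,0.004,0.085,0,0.5],[0.077,0.004,0.085,0,0.5],[0.077,0.004,0.085,0,0.5]]'
python3 - <<'E'
from h import *
np.set_printoptions(precision=4,suppress=True)
o=bot.get_obs(); print(o["eef_pos"],o["ft_force"],o["grip_width"])
cv2.imwrite("pics/w7.png",bot.camera("wrist")[:,:,::-1]); np.save("o7.npy",o,allow_pickle=True)
cv2.imwrite("pics/s7.png",cv2.resize(bot.camera("scene")[140:290,190:390,::-1],None,fx=4,fy=4))
togo(o,[0.648,-0.006,0.014],-2.7)
E
```

```text
clock: 7.68
eef_pos: [0.6493, -0.0071, 0.09]
tool_rot: [0.724, 0.69, 0.001, 0.001]
ft_force: [0.3, 1.0, -3.4]
grip_width: 0.0591
[ 0.6493 -0.0071  0.09  ] [ 0.2814  1.0467 -3.3642] 0.0591266046164009
tool y ang -2.74 tilt z [ 0.0023 -0.     -1.    ] shift [ 0.001  -0.0015  0.076 ] turn -0.0003
```

View pics/w7.png

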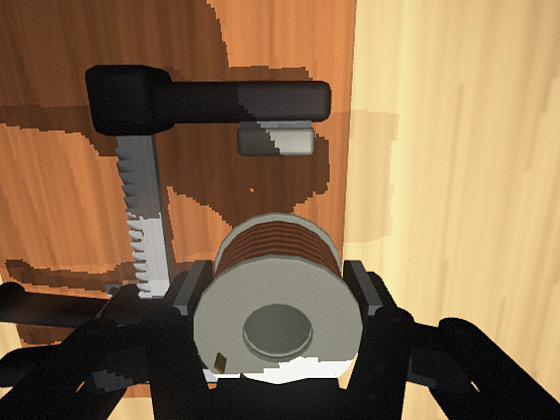

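View pics/s7.png

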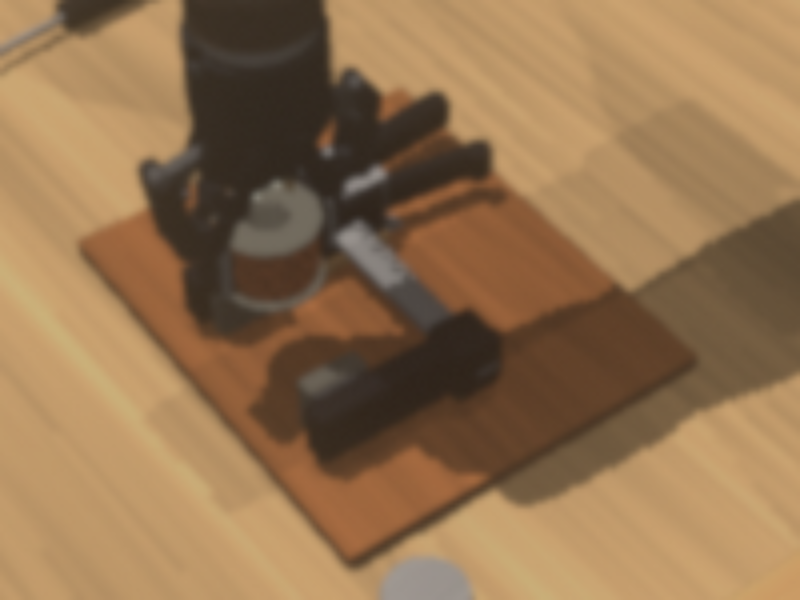

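```bash
python3 - <<'E'
from h import *
np.set_printoptions(precision=4,suppress=True)
o=np.load("o7.npy",allow_pickle=True).item(); c=cam("wrist",o)
for px in ((238,155),(275,155),(313,154)): print(onplane(c,px,.058))
print(bot.get_obs()["eef_pos"])
togo(bot.get_obs(),[0.6485,-0.006,0.016],-2.7)
E
```

```text
[0.6325 0.0431 0.058 ]
[0.6515 0.0422 0.058 ]
[0.671  0.0418 0.058 ]
[ 0.6501 -0.0075  0.091 ]
tool y ang -2.76 tilt z [ 0.0046 -0.0001 -1.    ] shift [ 0.0014 -0.002   0.0749] turn -0.0005
```

```bash
python3 -m inch '[[0.001,0,0.02,0,0.5],[0.001,0,0.045,0,0.5],[0.001,0,0.063,0,0.5],[0.001,0,0.07,0,0.5],[0.001,0,0.07,0,0.5],[0.001,0,0.07,0,0.5]]'
python3 - <<'E'
from h import *
np.set_printoptions(precision=4,suppress=True)
o=bot.get_obs(); print(o["eef_pos"],o["ft_force"],o["grip_width"])
cv2.imwrite("pics/w8.png",bot.camera("wrist")[:,:,::-1]); np.save("o8.npy",o,allow_pickle=True)
togo(bot.get_obs(),[0.6485,-0.006,0.014],-2.7)
E
```

```text
clock: 8.52
eef_pos: [0.6494, -0.0064, 0.0195]
tool_rot: [0.724, 0.69, 0.001, 0.001]
ft_force: [0.4, -0.4, -4.4]
grip_width: 0.059
[ 0.6494 -0.0064  0.0195] [ 0.4296 -0.3648 -4.3758] 0.059004352688611546
tool y ang -2.76 tilt z [ 0.0021 -0.     -1.    ] shift [ 0.0003 -0.0009  0.0055] turn -0.0005
```

View pics/w8.png

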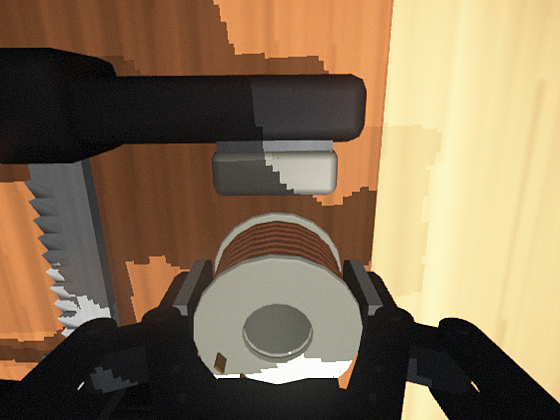

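```bash
python3 -m inch '[[0,0,0.002,0,0.5],[0,0,0.004,0,0.5],[0,0,0.005,0,0.5],[0,0,0.005,0,0.5]]'
python3 - <<'E'
from h import *
np.set_printoptions(precision=4,suppress=True)
o=bot.get_obs(); print(o["eef_pos"],o["ft_force"],o["grip_width"])
E
```

```text
clock: 9.07
eef_pos: [0.6484, -0.0063, 0.0139]
tool_rot: [0.724, 0.69, 0.0, 0.0]
ft_force: [-2.1, 0.4, 2.4]
grip_width: 0.0589
[ 0.6484 -0.0063  0.0139] [-2.132   0.4379  2.3653] 0.05887198576173481
```

```bash
python3 -m inch '[[0,0,0,0,0.25],[0,0,0,0,0.12],[0,0,0,0,0.06],[0,0,0,0,0.06],[0,0,-0.01,0,0.06],[0,0,-0.035,0,0.06],[0,0,-0.07,0,0.06],[0,0,-0.10,0,0.06],[0,0,-0.10,0,0.06]]'
python3 - <<'E'
from h import *
np.set_printoptions(precision=4,suppress=True)
o=bot.get_obs(); print(o["eef_pos"],o["ft_force"],o["grip_width"])
cv2.imwrite("pics/w9.png",bot.camera("wrist")[:,:,::-1]); np.save("o9.npy",o,allow_pickle=True)
c=cam("wrist",o)
for t,z in (("coil_mid",.035),("jaw_face",.038),("squeeze",.04)):
    for d in bot.spot_point("wrist",t)[:2]:
        px=np.array(d["point"])*[560,420]; print(t,d["score"],px,onplane(c,px,z))
E
```

```text
clock: 10.2
eef_pos: [0.651, -0.0064, 0.1176]
tool_rot: [0.724, 0.69, 0.003, 0.003]
ft_force: [-0.9, 0.2, 0.1]
grip_width: 0.0802
[ 0.651  -0.0064  0.1176] [-0.862   0.1584  0.1   ] 0.08019761539239208
coil_mid 0.64 [274.4 212.1] [ 0.6506 -0.0059  0.035 ]
jaw_face 0.92 [272.776 143.01 ] [0.6519 0.0426 0.038 ]
jaw_face 0.75 [274.176 256.494] [ 0.6488 -0.0388  0.038 ]
squeeze 0.73 [104.272 320.502] [ 0.5167 -0.0853  0.04  ]
squeeze 0.41 [271.992 202.818] [0.6494 0.0026 0.04  ]
```

View pics/w9.png

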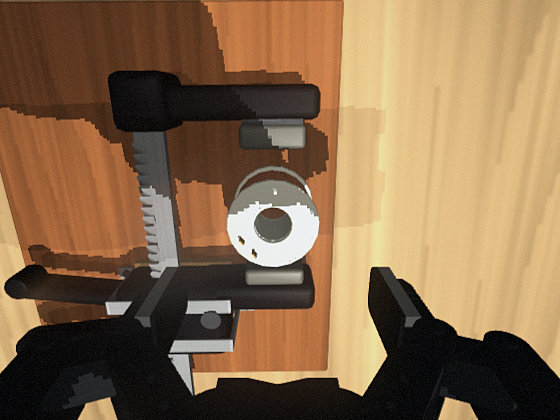

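```bash
python3 - <<'E'
from h import *
togo(bot.get_obs(),[0.515,-0.09,0.16],87.3)
E
```

```text
tool y ang -2.76 tilt z [-0.0024 -0.     -1.    ] shift [-0.0899 -0.1284 -0.0477] turn -0.7505
```

```bash
python3 -m inch '[[-0.01,-0.02,-0.02,-0.08,0.1],[-0.02,-0.04,-0.04,-0.16,0.1],[-0.04,-0.06,-0.047,-0.24,0.1],[-0.06,-0.085,-0.047,-0.32,0.1],[-0.08,-0.11,-0.047,-0.40,0.1],[-0.09,-0.128,-0.047,-0.48,0.1],[-0.09,-0.13,-0.047,-0.56,0.1],[-0.09,-0.13,-0.047,-0.65,0.1],[-0.09,-0.13,-0.047,-0.73,0.1],[-0.09,-0.13,-0.047,-0.75,0.1]]'
python3 - <<'E'
from h import *
np.set_printoptions(precision=4,suppress=True)
o=bot.get_obs(); print(o["eef_pos"],o["ft_force"],o["grip_width"],o["joint_pos"])
cv2.imwrite("pics/w10.png",bot.camera("wrist")[:,:,::-1]); np.save("o10.npy",o,allow_pickle=True)
cv2.imwrite("pics/t10.png",cv2.resize(bot.camera("top")[130:310,190:380,::-1],None,fx=4,fy=3.3))
c=cam("wrist",o)
for t,z in (("coil_mid",.035),("jaw_face",.038),("fixed_face",.038),("squeeze",.04)):
    for d in bot.spot_point("wrist",t)[:2]:
        px=np.array(d["point"])*[560,420]; print(t,d["score"],px,onplane(c,px,z))
c6=cam("wrist",np.load("o6.npy",allow_pickle=True).item())
d=bot.spot_point("wrist","squeeze")[0]
print(tri([ray(c6,(132.7,206.8)),ray(c,np.array(d["point"])*[560,420])]))
E
```

```text
clock: 11.65
eef_pos: [0.5132, -0.0899, 0.1589]
tool_rot: [0.023, 1.0, 0.0, -0.001]
ft_force: [0.5, -0.2, -0.4]
grip_width: 0.0771
[ 0.5132 -0.0899  0.1589] [ 0.5023 -0.2281 -0.447 ] 0.07710714146390546 [-0.1734  0.3266 -0.0709  1.1762 -0.     -0.1272]
coil_mid 0.85 [373.408 329.994] [ 0.6474 -0.0064  0.035 ]
fixed_face 0.59 [339.808 330.414] [ 0.6441 -0.0383  0.038 ]
fixed_face 0.57 [374.584 332.01 ] [ 0.6473 -0.0061  0.038 ]
squeeze 0.68 [277.872 202.314] [ 0.5171 -0.0899  0.04  ]
(array([ 0.5165, -0.09  ,  0.0418]), [np.float64(8.117867740551753e-05), np.float64(8.117867740554004e-05)])
```

View pics/w10.png

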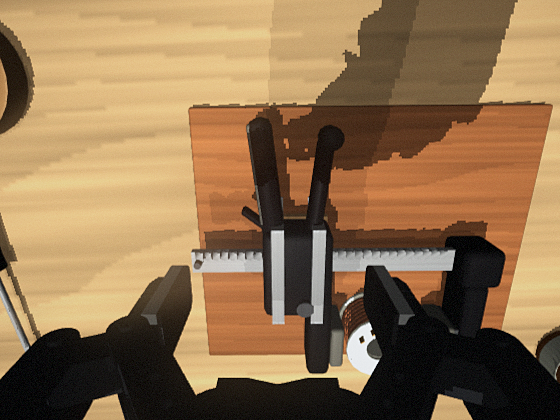

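View pics/t10.png

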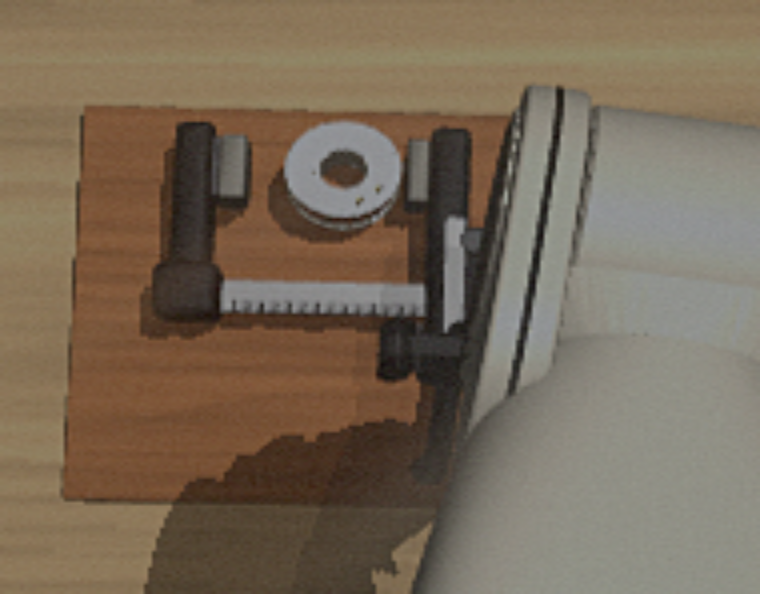

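```bash
python3 - <<'E'
from h import *
np.set_printoptions(precision=4,suppress=True)
im=cv2.imread("pics/w10.png"); z=cv2.resize(im[100:250,200:370],None,fx=4.5,fy=4,interpolation=cv2.INTER_CUBIC)
z=cv2.convertScaleAbs(z,alpha=1.8,beta=20); cv2.imwrite("pics/w10z.png",z)
im=cv2.imread("pics/w6.png"); z=cv2.resize(im[130:290,30:230],None,fx=4,fy=3.7,interpolation=cv2.INTER_CUBIC)
z=cv2.convertScaleAbs(z,alpha=1.8,beta=20); cv2.imwrite("pics/w6y.png",z)
E
```

```text
(no output)
```

View pics/w10z.png

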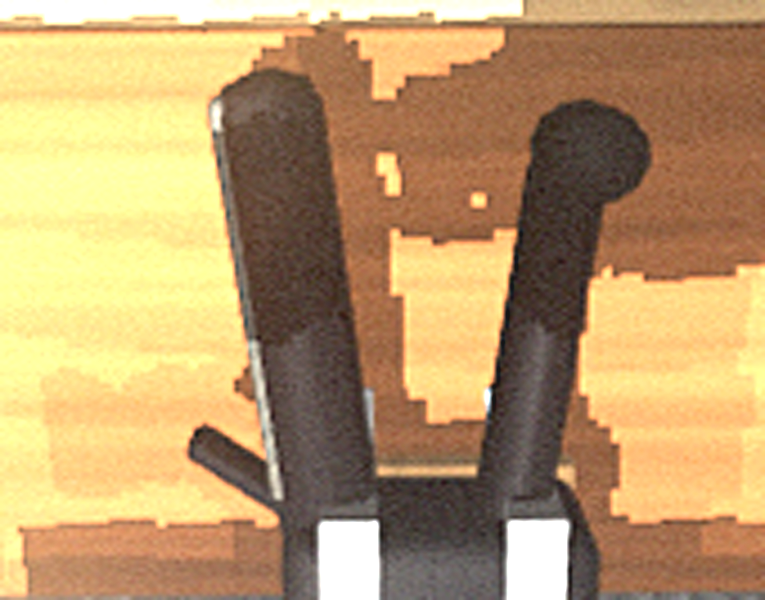

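View pics/w6y.png

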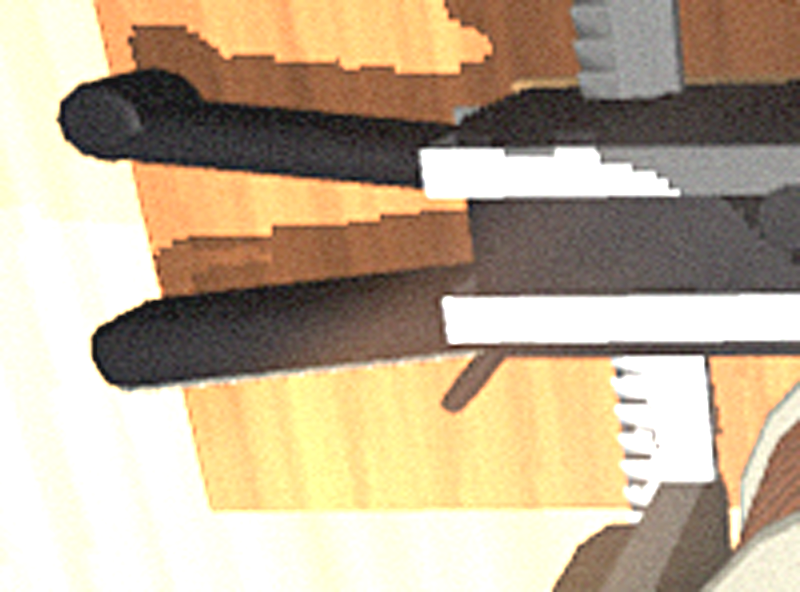

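```bash
python3 - <<'E'
from h import *
np.set_printoptions(precision=4,suppress=True)
c6=cam("wrist",np.load("o6.npy",allow_pickle=True).item());c=cam("wrist",np.load("o10.npy",allow_pickle=True).item())
print("tip",tri([ray(c6,(143,238.9)),ray(c,(243.3,211.2))]))
print("trigger ball c",tri([ray(c6,(59,160)),ray(c,(330,137))]))
f=lambda x,y:(200+x/4.5,100+y/4)
for n,p in (("handle end L",(215,110)),("handle back@408",(266,408)),("handle back@300",(249,300)),("trig front@408",(570,408)),("trig front@300",(588,300)),("trig front@480",(556,480)),("handle root",(280,500))): print(n,onplane(c,f(*p),.05))
o=bot.get_obs(); print(o["eef_pos"])
togo(o,[0.5165,-0.09,0.014],87.3)
E
```

```text
tip (array([ 0.5217, -0.118 ,  0.0452]), [np.float64(0.0002964274115536841), np.float64(0.0002964274115536656)])
trigger ball c (array([ 0.4661, -0.0481,  0.0444]), [np.float64(0.000780622481344885), np.float64(0.0007806224813449278)])
handle end L [ 0.4563 -0.1091  0.05  ]
handle back@408 [ 0.513  -0.1043  0.05  ]
handle back@300 [ 0.4916 -0.1059  0.05  ]
trig front@408 [ 0.5153 -0.052   0.05  ]
trig front@300 [ 0.4941 -0.049   0.05  ]
trig front@480 [ 0.5301 -0.0545  0.05  ]
handle root [ 0.5322 -0.103   0.05  ]
[ 0.514  -0.09    0.1599]
tool y ang 87.22 tilt z [-0.0007  0.0001 -1.    ] shift [-0.0026  0.0001  0.1459] turn -0.0007
```

```bash
python3 - <<'E'
from h import *
togo(bot.get_obs(),[0.501,-0.0865,0.013],87.3)
E
```

```text
tool y ang 87.22 tilt z [-7.e-04  1.e-04 -1.e+00] shift [0.013  0.0028 0.147 ] turn -0.0007
```

```bash
python3 -m inch '[[0.006,0.0015,0.025,0,0],[0.013,0.003,0.06,0,0],[0.013,0.003,0.08,0,0],[0.013,0.003,0.08,0,0],[0.013,0.003,0.08,0,0]]'
python3 - <<'E'
from h import *
np.set_printoptions(precision=4,suppress=True)
o=bot.get_obs(); print(o["eef_pos"],o["ft_force"],o["grip_width"])
cv2.imwrite("pics/w11.png",bot.camera("wrist")[:,:,::-1]); np.save("o11.npy",o,allow_pickle=True)
togo(o,[0.501,-0.0865,0.013],87.3)
E
```

```text
clock: 12.62
eef_pos: [0.5021, -0.0865, 0.0812]
tool_rot: [0.024, 1.0, -0.0, 0.001]
ft_force: [0.7, -0.1, 0.2]
grip_width: 0.0853
[ 0.5021 -0.0865  0.0812] [ 0.7091 -0.1147  0.2049] 0.08532464426144873
tool y ang 87.23 tilt z [ 0.0014 -0.0003 -1.    ] shift [ 0.0012 -0.      0.0682] turn -0.0005
```

View pics/w11.png

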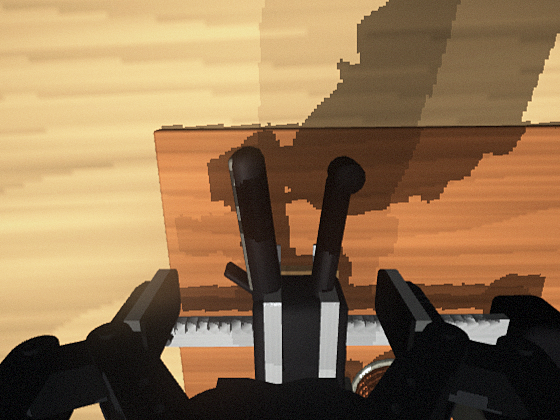

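```bash
python3 - <<'E'
from h import *
np.set_printoptions(precision=4,suppress=True)
c=cam("wrist",np.load("o11.npy",allow_pickle=True).item())
im=cv2.imread("pics/w11.png"); z=cv2.resize(im[140:300,200:380],None,fx=4,fy=3.7,interpolation=cv2.INTER_CUBIC)
z=cv2.convertScaleAbs(z,alpha=1.8,beta=20)
f=lambda p:(int((p[0]-200)*4),int((p[1]-140)*3.7))
for y in (-.107,-.051,-.118): cv2.circle(z,f(proj(c,(.501,y,.04))),4,(0,255,0),-1)
cv2.circle(z,f(proj(c,(.5217,-.118,.045))),4,(255,0,0),-1)
for x in (.49,.512): cv2.circle(z,f(proj(c,(x,-.107,.04))),4,(0,0,255),-1)
cv2.imwrite("pics/w11z.png",z)
E
```

```text
(no output)
```

View pics/w11z.png

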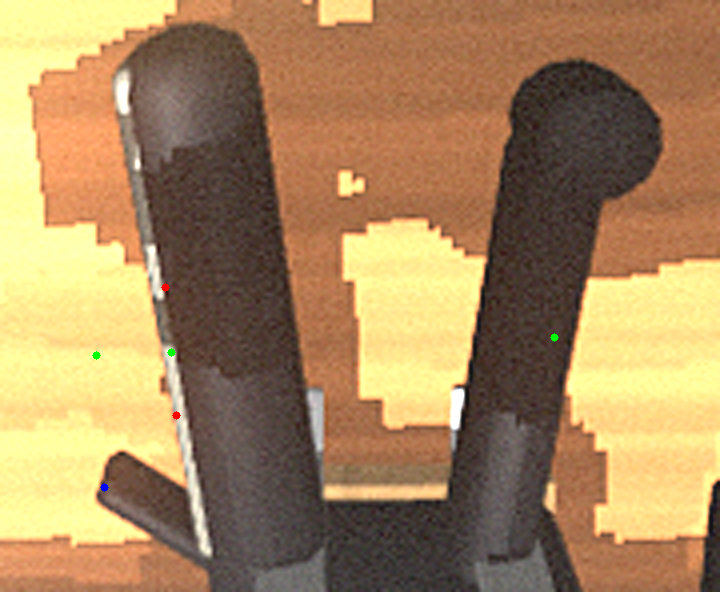

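```bash
python3 -m inch '[[0,0,0.025,0,0],[0,0,0.05,0,0],[0.001,0,0.065,0,0],[0.001,0,0.068,0,0],[0.001,0,0.068,0,0],[0.001,0,0.068,0,0]]'
python3 - <<'E'
from h import *
np.set_printoptions(precision=4,suppress=True)
o=bot.get_obs(); print(o["eef_pos"],o["ft_force"],o["grip_width"])
for n in("wrist","scene","top"):
    im=bot.camera(n)[:,:,::-1]
    cv2.imwrite(f"pics/{n}12.png",im)
np.save("o12.npy",o,allow_pickle=True)
cv2.imwrite("pics/t12z.png",cv2.resize(cv2.imread("pics/top12.png")[150:250,200:360],None,fx=5,fy=5))
cv2.imwrite("pics/s12z.png",cv2.resize(cv2.imread("pics/scene12.png")[150:290,190:380],None,fx=4,fy=4))
E
```

```text
clock: 13.42
eef_pos: [0.5013, -0.0865, 0.0133]
tool_rot: [0.024, 1.0, -0.0, 0.001]
ft_force: [0.6, -0.4, -0.2]
grip_width: 0.0855
[ 0.5013 -0.0865  0.0133] [ 0.5642 -0.3821 -0.1724] 0.08551278697166716
```

View pics/wrist12.png

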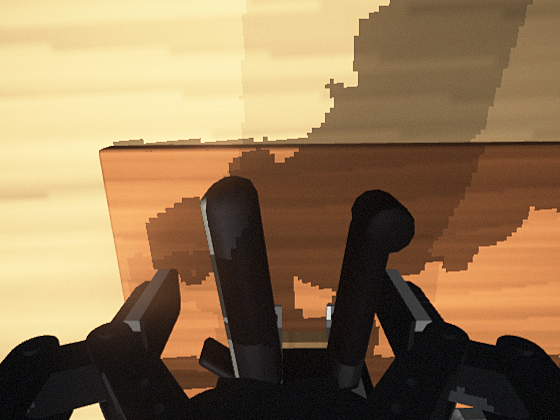

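View pics/t12z.png

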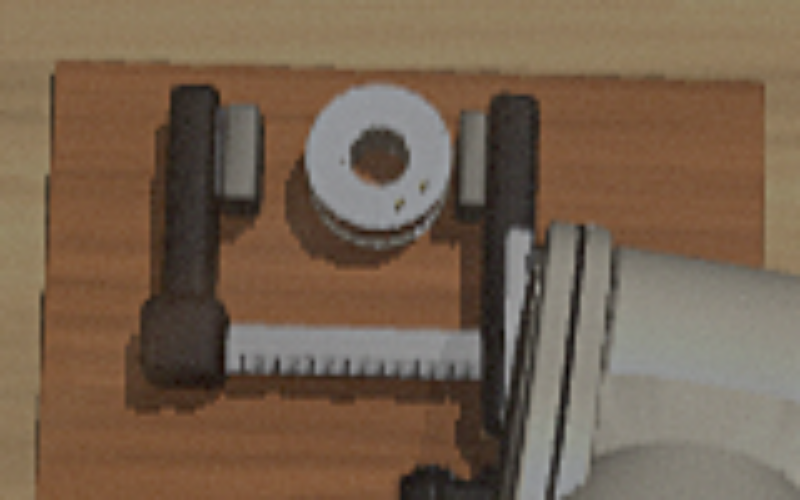

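View pics/s12z.png

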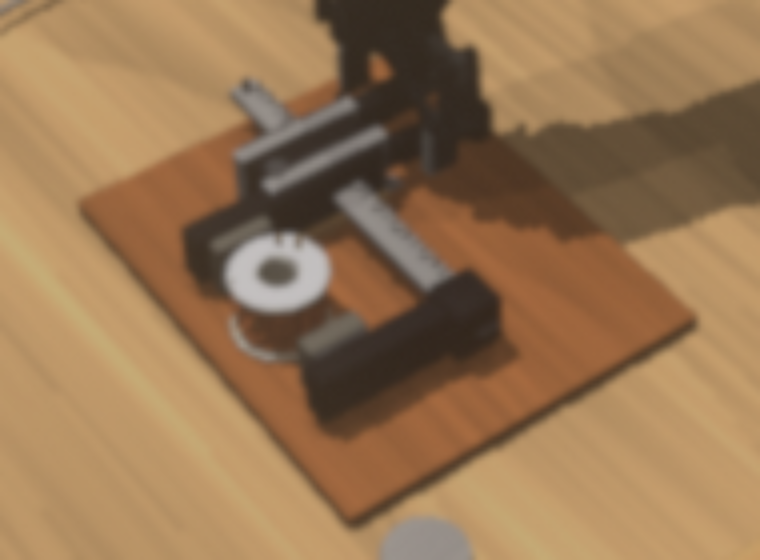

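```bash
cat > track.py <<'E'
from h import *
import sys
yb=np.array([np.sin(np.radians(2.7)),np.cos(np.radians(2.7)),0])
T={("top","jaw"):((166,232,232,256),(.62,.05,.055)),("scene","jaw"):((218,258,265,318),(.62,.05,.055)),
   ("top","coil"):((166,198,260,292),(.65,-.005,.058)),("scene","coil"):((206,230,244,275),(.65,-.005,.058))}
def run(tag):
    o=bot.get_obs(); ims={}
    for n in("top","scene"):
        im=bot.camera(n); cv2.imwrite(f"pics/{n}{tag}.png",im[:,:,::-1]); ims[n]=im[:,:,::-1].copy()
    print(f"t {o['clock']:.2f} pos {o['eef_pos'].round(4)} F {o['ft_force'].round(1)} M {o['ft_torque'].round(2)} w {o['grip_width']*1e3:.1f} tau1 {o['tau'].round(2)}")
    for (n,k),((r0,r1,c0,c1),P) in T.items():
        ref=cv2.imread(f"pics/{n}12.png"); t=ref[r0:r1,c0:c1]
        c=cam(n); d=proj(c,np.array(P)+yb*.001)-proj(c,P)  # px per mm
        best=None
        res=cv2.matchTemplate(ims[n],t,cv2.TM_CCOEFF_NORMED)
        s=np.arange(-32,6,.1); v=cv2.remap(res,(c0+s*d[0]).astype(np.float32)[None],(r0+s*d[1]).astype(np.float32)[None],cv2.INTER_CUBIC)[0]
        i=v.argmax(); 
        q=np.polyfit(s[max(0,i-12):i+13],v[max(0,i-12):i+13],2); 
        print("  ",n,k,"moved %.2f mm (peak %.3f)"%(-q[1]/2/q[0],v[i]),"argmax %.1f"%s[i])
if __name__=="__main__": run(sys.argv[1])
E
python3 track.py 13
```

```text
t 13.57 pos [ 0.5009 -0.0864  0.0129] F [-0.2 -0.4  0.2] M [ 0.03  0.01 -0.03] w 85.7 tau1 [-0.000e+00 -4.135e+01  1.909e+01 -1.000e-02 -0.000e+00  0.000e+00]
   top jaw moved 0.02 mm (peak 0.987) argmax 0.0
   scene jaw moved -0.00 mm (peak 1.000) argmax 0.0
   top coil moved 0.01 mm (peak 0.996) argmax 0.0
   scene coil moved -0.02 mm (peak 1.000) argmax 0.0
```

```bash
python3 -m inch '[[0,0,0,0,0.15],[0,-0.001,0,0,0.3],[0,-0.002,0,0,0.4],[0,-0.0025,0,0,0.48],[0,-0.0025,0,0,0.53],[0,-0.0025,0,0,0.56],[0,-0.0025,0,0,0.56]]'; python3 track.py 14
```

```text
clock: 14.55
eef_pos: [0.5005, -0.0889, 0.0131]
tool_rot: [0.024, 1.0, -0.0, 0.0]
ft_force: [-1.3, 1.6, 5.6]
grip_width: 0.0376
t 14.55 pos [ 0.5005 -0.0889  0.0131] F [-1.3  1.6  5.6] M [0.29 0.32 0.12] w 37.6 tau1 [ -0.62 -38.39  18.45  -0.76  -0.37   0.09]
   top jaw moved -3.34 mm (peak 0.955) argmax -3.4
   scene jaw moved -2.03 mm (peak 0.993) argmax -2.1
   top coil moved 0.02 mm (peak 0.996) argmax 0.0
   scene coil moved -0.05 mm (peak 1.000) argmax -0.1
```

```bash
python3 - <<'E'
from h import *
cv2.imwrite("pics/w14.png",bot.camera("wrist")[:,:,::-1])
E
```

```text
(no output)
```

View pics/w14.png

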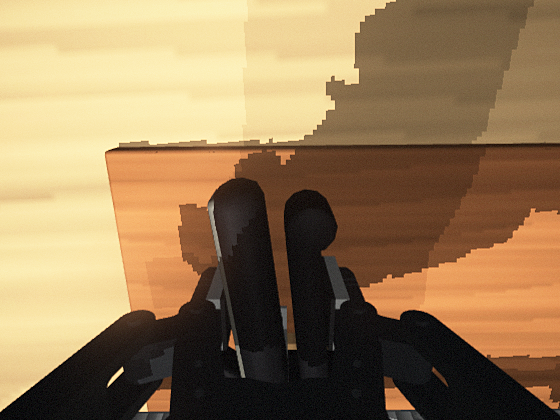

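```bash
python3 -m inch '[[0,0,0,0,0.58],[0,0,0,0,0.60],[0,0,0,0,0.62],[0,0,0,0,0.62]]'; python3 track.py 15
```

```text
clock: 15.2
eef_pos: [0.5004, -0.0908, 0.0136]
tool_rot: [0.024, 1.0, -0.002, 0.0]
ft_force: [-3.3, -4.0, 10.2]
grip_width: 0.0328
t 15.20 pos [ 0.5004 -0.0908  0.0136] F [-3.3 -4.  10.2] M [-0.61  0.63  0.42] w 32.8 tau1 [  1.77 -37.06  18.05  -1.     1.09   0.45]
   top jaw moved -4.87 mm (peak 0.944) argmax -4.9
   scene jaw moved -2.86 mm (peak 0.979) argmax -2.8
   top coil moved 0.01 mm (peak 0.996) argmax 0.0
   scene coil moved -0.08 mm (peak 0.999) argmax -0.1
```

```bash
python3 - <<'E'
import cv2,numpy as np
a=[cv2.resize(cv2.imread(f"pics/top{k}.png")[155:240,225:325],None,fx=4,fy=3.5) for k in(12,15)]
cv2.imwrite("pics/cmp_t.png",np.hstack(a))
a=[cv2.resize(cv2.imread(f"pics/scene{k}.png")[190:265,230:330],None,fx=4,fy=4) for k in(12,15)]
cv2.imwrite("pics/cmp_s.png",np.hstack(a))
E
```

```text
(no output)
```

View pics/cmp_t.png

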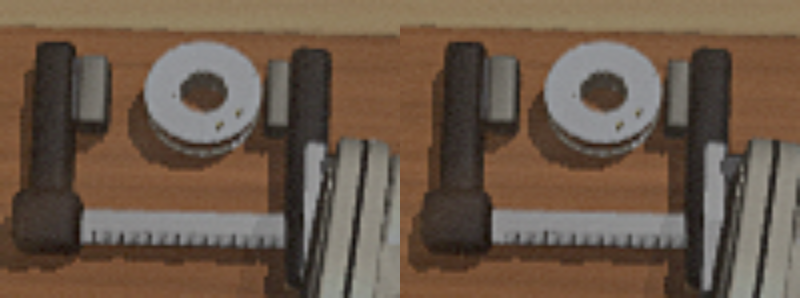

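View pics/cmp_s.png

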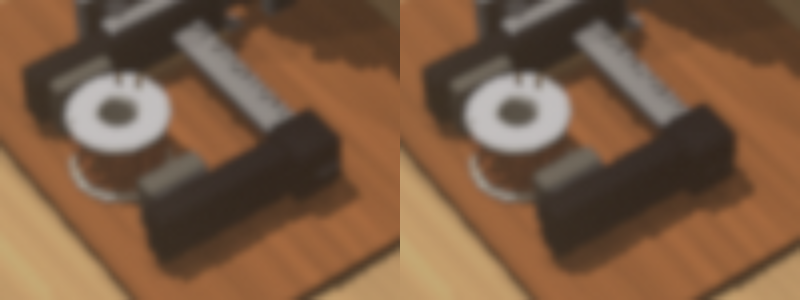

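```bash
cat > prof.py <<'E'
from h import *
import sys
th=np.radians(-2.7); xb=np.array([np.cos(th),np.sin(th),0]); yb=np.array([-np.sin(th),np.cos(th),0])
B=np.array([.649,-.0103,0])
def profile(im,n,z,x0,x1,y0=-.05,y1=.08,step=.00025):
    c=cam(n); ys=np.arange(y0,y1,step); xs=np.arange(x0,x1,.001)
    K,Rm,o=c
    P=B+xs[:,None,None]*xb+ys[None,:,None]*yb; P[...,2]=z
    q=(P-o)@Rm@K.T; m=(q[...,:2]/q[...,2:]).astype(np.float32)
    v=cv2.remap(im,m[...,0],m[...,1],cv2.INTER_CUBIC).astype(float)
    return ys*1e3,v.mean(0)   # ys mm from berth along board y
def edges(n,tag,z,x0,x1,ch=None):
    im=cv2.imread(f"pics/{n}{tag}.png"); im=im.astype(np.float32)
    ys,p=profile(im,n,z,x0,x1); g=np.gradient(cv2.GaussianBlur(p.astype(np.float32),(1,0),0) if 0 else p,axis=0)
    return ys,p,g
if __name__=="__main__":
    import itertools
    for n,z,x0,x1,nm in (("top",.058,-.012,.012,"pad"),("top",.06,-.085,-.06,"head"),("scene",.058,-.012,.012,"pad"),("scene",.06,-.085,-.06,"head")):
        ref=edges(n,12,z,x0,x1)
        for tag in sys.argv[1:]:
            ys,p,g=edges(n,tag,z,x0,x1)
            # shift of the moving part: match gradient of ref restricted to jaw window
            w=(ref[0]>30)&(ref[0]<72) if nm=="pad" else (ref[0]>35)&(ref[0]<75)
            best=[]
            for s in np.arange(0,120):
                idx=np.where(w)[0]; a=ref[2][idx].ravel(); b=g[idx-s].ravel() if idx[0]-s>=0 else None
                if b is None: break
                best.append(np.dot(a,b)/np.linalg.norm(a)/np.linalg.norm(b))
            i=int(np.argmax(best)); print(n,nm,tag,"shift %.2f mm corr %.3f"%(i*.25,best[i]))
E
python3 prof.py 13 14 15
```

```text
top pad 13 shift 0.00 mm corr 0.998
top pad 14 shift 3.25 mm corr 0.650
top pad 15 shift 4.75 mm corr 0.591
top head 13 shift 0.00 mm corr 0.993
top head 14 shift 3.25 mm corr 0.887
top head 15 shift 5.00 mm corr 0.885
scene pad 13 shift 0.00 mm corr 1.000
scene pad 14 shift 0.50 mm corr 0.964
scene pad 15 shift 0.50 mm corr 0.929
scene head 13 shift 0.00 mm corr 1.000
scene head 14 shift 3.00 mm corr 0.989
scene head 15 shift 4.75 mm corr 0.995
```

```bash
python3 -m inch '[[0,0,0,0,0.64],[0,0,0,0,0.66],[0,0,0,0,0.66]]'; python3 track.py 16|head -1; python3 prof.py 16
```

```text
clock: 15.68
eef_pos: [0.5004, -0.0915, 0.0138]
tool_rot: [0.024, 1.0, -0.003, 0.0]
ft_force: [-4.1, -5.7, 9.9]
grip_width: 0.0314
t 15.68 pos [ 0.5004 -0.0915  0.0138] F [-4.1 -5.7  9.9] M [-1.01  0.75  0.74] w 31.4 tau1 [  2.66 -36.49  17.88  -1.1    1.65   0.68]
top pad 16 shift 5.50 mm corr 0.621
top head 16 shift 5.50 mm corr 0.929
scene pad 16 shift 0.50 mm corr 0.913
scene head 16 shift 5.50 mm corr 0.989
```

```bash
python3 -m inch '[[0,0.001,0,0,0.4],[0,0.0025,0,0,0.1],[0,0.0025,0,0,0],[0,0.0025,0,0,0],[0,0.0025,0,0,0],[0,0.0025,0,0,0]]'; python3 track.py 17|head -1; python3 prof.py 17
```

```text
clock: 16.52
eef_pos: [0.5004, -0.0864, 0.0123]
tool_rot: [0.024, 1.0, -0.0, 0.0]
ft_force: [0.4, -0.4, 0.3]
grip_width: 0.0853
t 16.52 pos [ 0.5004 -0.0864  0.0123] F [ 0.4 -0.4  0.3] M [-0.01  0.03  0.02] w 85.3 tau1 [ 1.000e-02 -4.135e+01  1.903e+01  0.000e+00 -0.000e+00 -0.000e+00]
top pad 17 shift 5.50 mm corr 0.618
top head 17 shift 5.50 mm corr 0.928
scene pad 17 shift 0.50 mm corr 0.913
scene head 17 shift 5.50 mm corr 0.989
```

Letting go left the jaw at 5.5 mm, as it should. Second full squeeze next.

```bash
python3 -m inch '[[0,-0.001,0,0,0.2],[0,-0.002,0,0,0.4],[0,-0.0035,0,0,0.5],[0,-0.0045,0,0,0.56],[0,-0.0045,0,0,0.6],[0,-0.0045,0,0,0.64],[0,-0.0045,0,0,0.66],[0,-0.0045,0,0,0.66]]'; python3 track.py 18|head -1; python3 prof.py 18
```

```text
clock: 17.62
eef_pos: [0.5006, -0.0915, 0.0137]
tool_rot: [0.023, 1.0, -0.001, 0.001]
ft_force: [-2.8, -0.8, 8.6]
grip_width: 0.0314
t 17.62 pos [ 0.5006 -0.0915  0.0137] F [-2.8 -0.8  8.6] M [-0.01  0.5   0.75] w 31.4 tau1 [  0.05 -37.05  18.09  -1.01   0.23   0.7 ]
top pad 18 shift 12.50 mm corr 0.644
top head 18 shift 12.50 mm corr 0.902
scene pad 18 shift 0.75 mm corr 0.747
scene head 18 shift 12.25 mm corr 0.990
```

```bash
python3 -m inch '[[0,0.002,0,0,0.4],[0,0.0045,0,0,0.1],[0,0.0045,0,0,0],[0,0.0045,0,0,0],[0,0.0045,0,0,0],[0,0.0045,0,0,0]]' | tail -2
python3 -m inch '[[0,-0.001,0,0,0.2],[0,-0.002,0,0,0.4],[0,-0.0035,0,0,0.5],[0,-0.0045,0,0,0.56],[0,-0.0045,0,0,0.6],[0,-0.0045,0,0,0.64],[0,-0.0045,0,0,0.66],[0,-0.0045,0,0,0.66]]'; python3 track.py 19; python3 prof.py 19
python3 - <<'E'
import cv2,numpy as np
cv2.imwrite("pics/t19z.png",cv2.resize(cv2.imread("pics/top19.png")[155:240,225:325],None,fx=7,fy=7,interpolation=cv2.INTER_CUBIC))
cv2.imwrite("pics/s19z.png",cv2.resize(cv2.imread("pics/scene19.png")[190:265,230:330],None,fx=7,fy=7,interpolation=cv2.INTER_CUBIC))
E
```

```text
ft_force: [1.1, 0.7, 0.4]
grip_width: 0.0855
clock: 19.48
eef_pos: [0.5006, -0.0914, 0.0137]
tool_rot: [0.023, 1.0, -0.001, 0.001]
ft_force: [-2.5, -0.7, 9.6]
grip_width: 0.0311
t 19.48 pos [ 0.5006 -0.0914  0.0137] F [-2.5 -0.7  9.6] M [0.06 0.5  0.67] w 31.1 tau1 [ -0.06 -37.05  18.1   -1.01   0.17   0.71]
   top jaw moved -19.11 mm (peak 0.865) argmax -19.2
   scene jaw moved -15.90 mm (peak 0.799) argmax -15.8
   top coil moved -1.18 mm (peak 0.960) argmax -1.2
   scene coil moved -1.34 mm (peak 0.987) argmax -1.3
top pad 19 shift 18.75 mm corr 0.505
top head 19 shift 19.25 mm corr 0.896
scene pad 19 shift 2.25 mm corr 0.706
scene head 19 shift 19.25 mm corr 0.988
```

View pics/t19z.png

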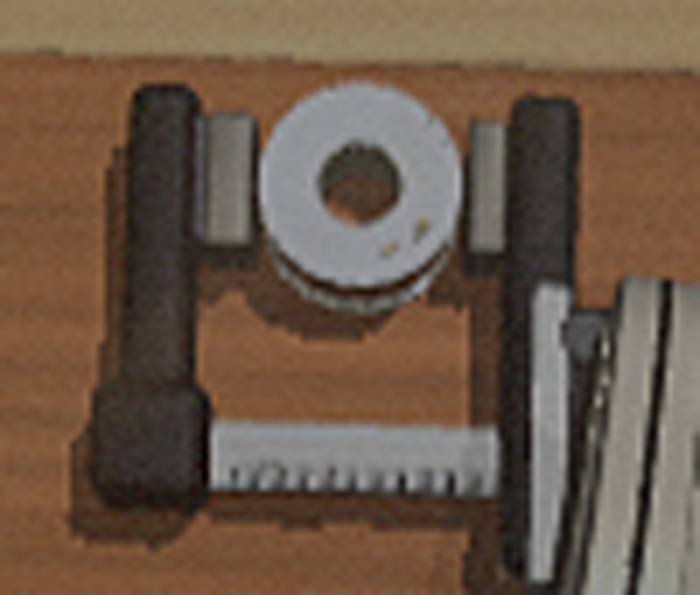

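View pics/s19z.png

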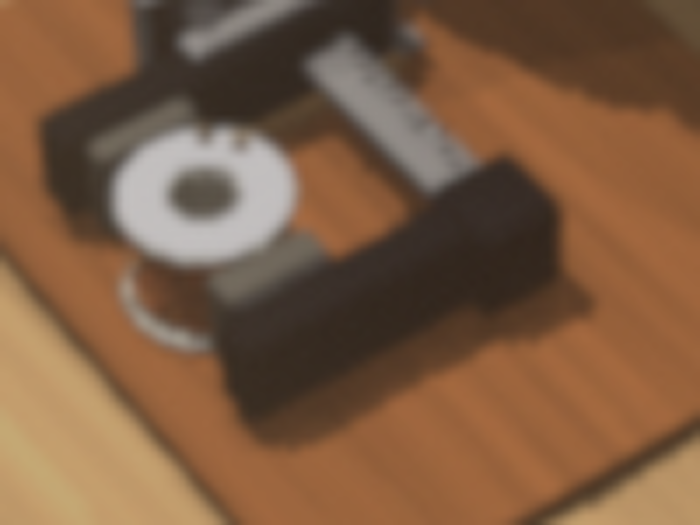

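```bash
python3 -m inch '[[0,0.002,0,0,0.4],[0,0.0045,0,0,0.1],[0,0.0045,0,0,0],[0,0.0045,0,0,0],[0,0.0045,0,0,0],[0,0.0045,0,0,0.1],[0,0.0045,0,0,0.2],[0,0.0045,0,0,0.3],[0,0.0045,0,0,0.39],[0,0.0045,0,0,0.39]]'; python3 track.py 20|grep -v jaw; python3 prof.py 20 | grep head
python3 -m inch '[[0,-0.002,0,0,0.39],[0,-0.004,0,0,0.39],[0,-0.006,0,0,0.39],[0,-0.006,0,0,0.39]]'; python3 track.py 21|grep -v jaw; python3 prof.py 21 | grep head
```

```text
clock: 20.82
eef_pos: [0.5006, -0.0849, 0.0126]
tool_rot: [0.024, 1.0, 0.002, 0.0]
ft_force: [-0.6, 6.2, 3.3]
grip_width: 0.0518
t 20.82 pos [ 0.5006 -0.0849  0.0126] F [-0.6  6.2  3.3] M [ 1.1   0.12 -0.05] w 51.8 tau1 [ -2.67 -39.88  18.85  -0.47  -1.51  -0.04]
   top coil moved -1.62 mm (peak 0.964) argmax -1.6
   scene coil moved -1.52 mm (peak 0.988) argmax -1.6
top head 20 shift 19.50 mm corr 0.964
scene head 20 shift 19.50 mm corr 0.989
clock: 21.42
eef_pos: [0.5002, -0.0889, 0.0126]
tool_rot: [0.023, 1.0, 0.004, 0.0]
ft_force: [-0.2, 10.1, 4.1]
grip_width: 0.0523
t 21.43 pos [ 0.5002 -0.0889  0.0126] F [-0.2 10.1  4.1] M [2.11 0.07 0.13] w 52.3 tau1 [ -5.58 -39.69  19.27  -0.82  -2.97   0.11]
   top coil moved -1.91 mm (peak 0.972) argmax -1.9
   scene coil moved -1.80 mm (peak 0.988) argmax -1.8
top head 21 shift 21.00 mm corr 0.892
scene head 21 shift 20.75 mm corr 0.992
```

```bash
python3 -m inch '[[0,-0.001,0,0,0.39],[0,-0.002,0,0,0.39],[0,-0.002,0,0,0.39]]'; python3 track.py 22|grep -v jaw; python3 prof.py 22 | grep head
python3 - <<'E'
import cv2,numpy as np
a=[cv2.resize(cv2.imread(f"pics/top{k}.png")[160:205,225:305],None,fx=5,fy=5,interpolation=cv2.INTER_CUBIC) for k in(12,19,21,22)]
cv2.imwrite("pics/cmp22.png",np.vstack([np.hstack(a[:2]),np.hstack(a[2:])]))
E
```

```text
clock: 21.9
eef_pos: [0.5001, -0.09, 0.0126]
tool_rot: [0.022, 1.0, 0.004, 0.0]
ft_force: [-0.7, 13.5, 4.5]
grip_width: 0.0523
t 21.90 pos [ 0.5001 -0.09    0.0126] F [-0.7 13.5  4.5] M [ 2.59 -0.02  0.14] w 52.3 tau1 [ -6.82 -39.7   19.42  -0.93  -3.64   0.13]
   top coil moved -1.93 mm (peak 0.971) argmax -1.9
   scene coil moved -1.81 mm (peak 0.988) argmax -1.8
top head 22 shift 21.00 mm corr 0.887
scene head 22 shift 21.25 mm corr 0.992
```

View pics/cmp22.png

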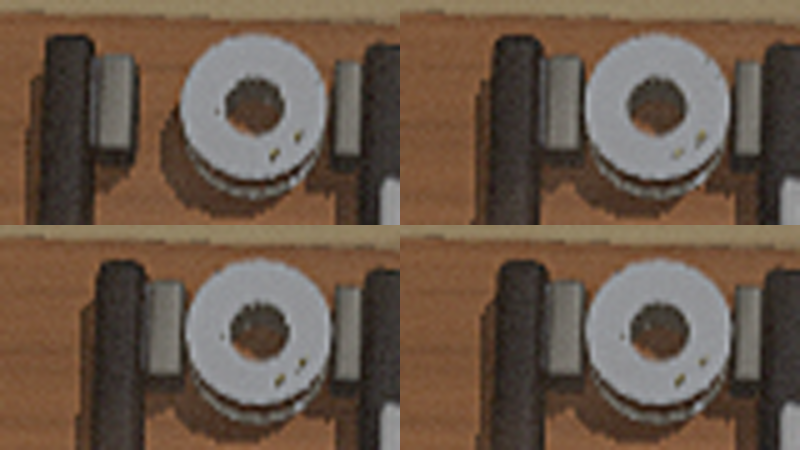

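```bash
python3 -m inch '[[0,-0.001,0,0,0.39],[0,-0.002,0,0,0.39],[0,-0.003,0,0,0.39],[0,-0.003,0,0,0.39],[0,-0.003,0,0,0.39]]'; python3 track.py 23|grep -v jaw; python3 prof.py 23 | grep head
```

```text
clock: 22.62
eef_pos: [0.5, -0.0918, 0.0125]
tool_rot: [0.022, 1.0, 0.006, 0.0]
ft_force: [-0.9, 16.4, 5.0]
grip_width: 0.0519
t 22.62 pos [ 0.5    -0.0918  0.0125] F [-0.9 16.4  5. ] M [ 3.19 -0.04  0.19] w 51.9 tau1 [ -8.33 -39.72  19.61  -1.06  -4.45   0.16]
   top coil moved -1.94 mm (peak 0.971) argmax -1.9
   scene coil moved -1.83 mm (peak 0.988) argmax -1.8
top head 23 shift 21.50 mm corr 0.952
scene head 23 shift 21.75 mm corr 0.980
```

```bash
python3 -m inch '[[0,0.0005,0,0,0.402],[0,0.001,0,0,0.414],[0,0.0015,0,0,0.425],[0,0.002,0,0,0.437],[0,0.0025,0,0,0.449],[0,0.003,0,0,0.46],[0,0.003,0,0,0.46]]'; python3 track.py 24|grep -v jaw; python3 prof.py 24 | grep head
python3 - <<'E'
from h import *
cv2.imwrite("pics/w24.png",bot.camera("wrist")[:,:,::-1])
E
```

```text
clock: 23.6
eef_pos: [0.5001, -0.0891, 0.0134]
tool_rot: [0.022, 1.0, 0.005, 0.0]
ft_force: [-2.4, 15.5, 10.3]
grip_width: 0.0465
t 23.60 pos [ 0.5001 -0.0891  0.0134] F [-2.4 15.5 10.3] M [3.17 0.36 0.26] w 46.5 tau1 [ -7.71 -36.8   19.19  -1.89  -4.29   0.22]
   top coil moved -1.95 mm (peak 0.971) argmax -2.0
   scene coil moved -1.84 mm (peak 0.988) argmax -1.8
top head 24 shift 21.50 mm corr 0.981
scene head 24 shift 21.75 mm corr 0.987
```

View pics/w24.png

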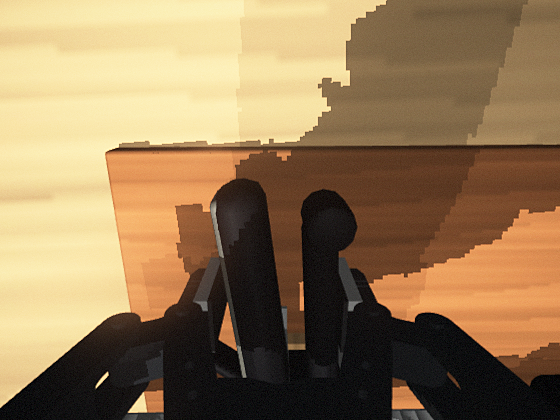

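```bash
python3 -m inch '[[0,0.0005,0,0,0.472],[0,0.001,0,0,0.484],[0,0.0015,0,0,0.496],[0,0.002,0,0,0.507],[0,0.002,0,0,0.507]]'; python3 track.py 25|grep -v jaw; python3 prof.py 25 | grep head
```

```text
clock: 24.38
eef_pos: [0.5004, -0.0871, 0.0135]
tool_rot: [0.022, 1.0, 0.005, 0.001]
ft_force: [-1.6, 15.4, 12.1]
grip_width: 0.0425
t 24.38 pos [ 0.5004 -0.0871  0.0135] F [-1.6 15.4 12.1] M [3.14 0.3  0.26] w 42.5 tau1 [ -7.72 -36.59  18.98  -1.84  -4.28   0.21]
   top coil moved -1.96 mm (peak 0.970) argmax -2.0
   scene coil moved -1.83 mm (peak 0.988) argmax -1.8
top head 25 shift 21.50 mm corr 0.975
scene head 25 shift 21.75 mm corr 0.986
```

```bash
python3 -m inch '[[0,0.0005,0,0,0.519],[0,0.001,0,0,0.531],[0,0.0015,0,0,0.543],[0,0.0015,0,0,0.543],[0,0.0015,0,0,0.543]]'; python3 track.py 26|grep -v jaw; python3 prof.py 26 | grep head
```

```text
clock: 25.1
eef_pos: [0.5004, -0.0878, 0.0138]
tool_rot: [0.022, 1.0, 0.003, 0.001]
ft_force: [-3.2, 10.0, 12.3]
grip_width: 0.0393
t 25.10 pos [ 0.5004 -0.0878  0.0138] F [-3.2 10.  12.3] M [2.   0.58 0.38] w 39.3 tau1 [ -4.75 -35.99  18.66  -1.82  -2.63   0.36]
   top coil moved -1.98 mm (peak 0.970) argmax -2.0
   scene coil moved -1.84 mm (peak 0.988) argmax -1.8
top head 26 shift 22.25 mm corr 0.954
scene head 26 shift 22.25 mm corr 0.991
```

```bash
python3 -m inch '[[0,0,0,0,0.543],[0,0,0,0,0.543],[0,0,0,0,0.543],[0,0,0,0,0.543]]'; python3 track.py 27|grep -v jaw; python3 prof.py 27 | grep head
python3 - <<'E'
import cv2,numpy as np
cv2.imwrite("pics/s27z.png",cv2.resize(cv2.imread("pics/scene27.png")[180:270,210:330],None,fx=6,fy=6,interpolation=cv2.INTER_CUBIC))
E
```

```text
clock: 25.7
eef_pos: [0.5004, -0.0878, 0.0138]
tool_rot: [0.022, 1.0, 0.003, 0.001]
ft_force: [-3.0, 8.9, 12.7]
grip_width: 0.0397
t 25.70 pos [ 0.5004 -0.0878  0.0138] F [-3.   8.9 12.7] M [2.03 0.58 0.41] w 39.7 tau1 [ -4.77 -35.99  18.66  -1.82  -2.64   0.36]
   top coil moved -1.97 mm (peak 0.970) argmax -2.0
   scene coil moved -1.84 mm (peak 0.988) argmax -1.8
top head 27 shift 22.25 mm corr 0.951
scene head 27 shift 22.25 mm corr 0.991
```

View pics/s27z.png

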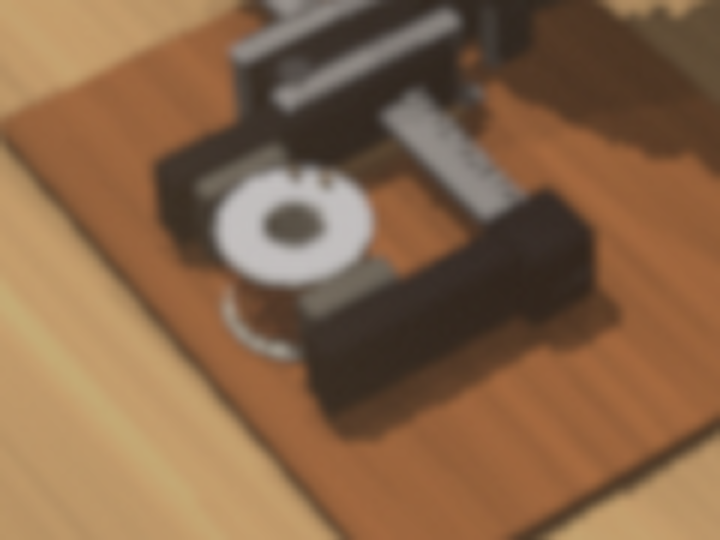

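View pics/top27.png

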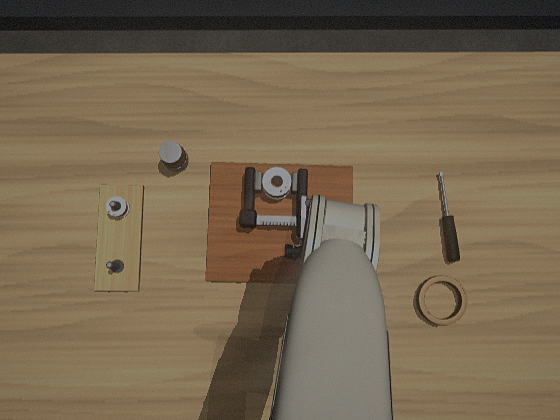

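The top view shows the coil at (277,182), held upright between both jaw pads. The small coil, jar, screwdriver and tape are where they were. Nothing changed over the last 0.6 s, so I'm handing the job in.

```bash
python3 - <<'E'
from workcell import bot
print(bot.job_done()); o=bot.get_obs(); print(o["clock"],o["ft_force"],o["grip_width"])
E
```

```text
the job is handed in; nothing more can be done
None
the job is handed in; nothing more can be done
```

The larger coil is off its spindle and clamped upright between the jaws, with the trigger still squeezed in the hand. I handed in at about 25.8 s of the 51 s allowed.

**What I did:**
- I lifted the coil straight up, stood it on the board between the jaws, let go and backed away.
- I gripped the handle and trigger about 16 mm out from the squeeze point, so the fingers stayed clear of a small lever beside the handle that looks like the brake release.
- I made three full squeezes, bringing the jaw in 5.5 mm, then about 7 mm each. The fourth was partial and force-guided, and it is the one being held.

**What the last checks showed:**
- **Jaw and coil:** the jaw stood at about 22.25 mm in both the top and scene views. The coil had stopped against the fixed jaw after moving about 1.9 mm.
- **Hold on the coil:** the rubber pad is pressed in about 2.3 mm, roughly 28 N, inside the 12 to 45 N window. I worked this out from the jaw travel. With only the trigger finger loaded, the hand read 16.4 N, about 21 N at the jaw, and that agreed with the travel at that point.
- **Steadiness:** the reading held over the last 0.6 s.
- **Other things:** the top view showed the small coil, jar, screwdriver and tape where they were.

**What disagreed or could not be checked:**
- My first jaw tracker in the scene view read low because background got into its template. I replaced it with a profile along the jaw, which agreed with the top view to 0.25 mm.
- The coil stood about 2 to 3 mm nearer the fixed jaw than I had estimated.
- Once both fingers touched, the wrist force no longer showed the squeeze itself, so the final 28 N comes from jaw travel only.

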